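# Sort returned laundry tokens into a screw-lid jar

### The arm

A 7-joint arm with a two-finger parallel gripper is mounted at the origin on the work surface; the furniture and walls round the work are solid. World frame = base frame: x ahead of the robot, y to its left, z up, the work surface at z = 0. Lengths are in m, angles in rad, forces in N, time in s.
With the tool pointing down it reaches from about 0.4 to 0.875 m from the base axis. Payload 19.3 kg.
Tool frame: the origin (TCP) lies midway between the tips of the shut fingers; the grasp point (between the pads) lies 19 mm behind it; z points along the fingers, y is the line along which they close (so a half turn about z gives the same grasp; the last joint's range is limited). The gripper opens to 85 mm and grips with 20 to 120 N. Pads are 22 mm wide; open, the fingers measure 114 mm over their backs; the gripper's body (76 mm by 85 mm) begins 54 mm behind the grasp point. The pads swing forward as they close: fully open they stand 13 mm farther back than shut.
Start: joints at [1.209, 0.521, -0.036, 1.599, 0.021, 1.021, -0.113], TCP at [0.18, -0.599, 0.202] pointing down, gripper open.
Joint ranges: [-2.91, 2.91], [-0.3, 2.13], [-1.5, 1.42], [0.17, 2.43], [-1.26, 4.41], [0.16, 1.93], [-2.52, 2.52]. Speed limits (rad/s): [1.89, 1.89, 2.39, 2.39, 3.01, 3.01, 3.01].

### API

Orientations are given as a rotation vector (axis times angle).
In Python, from plant import * gives the robot as it stands.
- The arm moves only by the tool arm_command, never from a script. Its argument "steps" is a list of rows, each a list of 3 entries, a list of its own where there are three numbers: the closure, from 0 (fully open) to 1 (shut), then the shift along the tool's x, y, z in cm, then the turn about the tool's z in rad. In form: [[jaw, [x, y, z], turn], ...]. A call has 1 to 5 rows; each row is the pose to reach, as a shift and turn from the pose commanded when the call began, along the tool's axes at that moment; what a row does not reach only later rows make up. A row lasts 1/12 s, in which the tool goes at most 41.7 mm and 7.16 degrees, less where a joint would pass 70% of its speed; a pose out of reach is approached as far as the arm can. A call with a gripper value outside its range is refused whole. The fingers move at their own pace and stop on an object; the grip force is fixed at half the most. Time passes only in rows, so rows that repeat a pose let the fingers close. It gives the time, the measured TCP pose, the force, the opening and the grip force at its end, in the units of the state.
- get_state(): the state, without advancing time (a new reading comes with each control period).
- get_image(name): name is "side" or "top"; returns a dict with "pixels" (384x512x3 uint8, red, green, blue), "intrinsics" (3x3 intrinsics, pixels), "dist_coeffs" ([k1, k2, p1, p2, k3] as OpenCV has them; the pictures are not rectified), "rvec" (rotation vector, rad) and "tvec" (3), from world to camera coordinates, as OpenCV has them. Camera axes: x right, y down, z forward; pixel columns grow to the right and rows downward; lengths in m; the calibration is good to about 2 mm. A picture is of the moment at which its call begins. There is no depth.
- hand_in(): hands the job in; it is judged then, once.
Trained networks look in the newest picture that a camera, given by its name, has taken for a name from the list of things; names that differ only in an ending like _2 or _b are one class to them, and where a whole thing is asked for, a point or a joint stands for the part that bears it (a point fixed in the world has none). Each returns a list of dicts, best first, with "confidence" (0 to 1); they miss things now and then, are a little off and sometimes report something else, mostly with a low value. They report only what shows in the picture. A call takes as long as a camera call.
- look_for(thing, camera): "at" ([column, row] in pixels, amid what is visible of it).
The state is a dict: "clock": time; "qpos": joint angles; "joint_vel": joint speeds; "tau": joint torques, N m; "tool_pos": TCP position; "tcp_rot": TCP orientation; "ft_force": force on the tool from outside, world axes, zero at the start; "ft_torque": the same for the moment, N m; "width": finger opening in m; "gripper_force": force on a finger pad.
Only numpy, scipy, OpenCV 4.12 (cv2) and the standard library are available. Lean on these libraries where they do the work, as an engineer would, in place of code of your own. Each camera call takes 0.05 s, during which the arm holds its last target. There are 200 camera calls.

### The job

Unscrew the blue lid of the clear token jar that is bolted to the counter, put every yellow token lying on the counter into the jar and lay every red one (a withdrawn series) in the wooden tray. Then put the lid back on the jar and screw it down tight, without shoving or knocking over the drink can and the thread spool.

Things in the scene. Friction and masses are not known exactly. Their poses are not given: they have to be found in the camera images.
- token_jar: Clear plastic jar bolted to the counter by a steel flange (112 mm across, 4 mm thick). Origin: centre of the underside, z up. Body 93 mm across up to a shoulder 64 mm above the counter; above it a 75 mm neck up to the rim at 84 mm. Mouth 68 mm wide inside; inner floor 4 mm up, 87 mm wide. The screw lid sits on it at the start.
- jar_mouth (a point): Centre of the jar's rim, 84 mm above the counter; neck and lid share the vertical axis through it.
- jar_lid: Blue screw lid, 94 mm across, about 90 g. Origin: centre of its open underside, z up. Skirt 22.5 mm high; the top plate's upper face is 27 mm above the origin and carries a ribbed round knob, 52 mm across, 25 mm high, to grip and turn. Starts tight, its +x 0.28 to 0.55 rad anticlockwise of the jar's +x, origin about 65 to 66 mm above the counter. Loose once off.
- lid_knob (a point): Centre of the knob's top face, 52 mm above the lid's origin. To open, turn anticlockwise seen from above in several grips: a sprung liner (up to 8 N) makes it stiff, 0.3 to 0.5 N m, for the first 0.6 rad or so, then it turns freely, origin 68 mm up; 2.4 to 2.7 rad in all brings it over a mark, where it stops against a tooth and lifts off.
- reject_tray: Wooden coin tray with a black ribbed mat, fixed to the counter, 140 mm (its x) by 110 mm (its y), rim 14 mm high, walls 5 mm, floor 4 mm up. Origin: centre of the underside. The red tokens go here.
- yellow_0: Yellow plastic laundry token (valid series), a flat disc 38 mm across, 8 mm thick, lying flat on the counter. Origin: centre of its underside. May be absent.
- yellow_1: Yellow plastic laundry token (valid series), a flat disc 38 mm across, 8 mm thick, lying flat on the counter. Origin: centre of its underside. May be absent.
- yellow_2: Yellow plastic laundry token (valid series), a flat disc 38 mm across, 8 mm thick, lying flat on the counter. Origin: centre of its underside. May be absent.
- red_0: Red plastic laundry token (withdrawn series), a flat disc 38 mm across, 8 mm thick, lying flat on the counter. Origin: centre of its underside. May be absent.
- red_1: Red plastic laundry token (withdrawn series), a flat disc 38 mm across, 8 mm thick, lying flat on the counter. Origin: centre of its underside. May be absent.
- drink_can: Red drink can, loose bystander, 66 mm across, 115 mm tall. Origin: centre of its underside.
- blue_thread: Spool of blue thread standing on end, loose bystander, 28 mm across, 50 mm tall. Origin: centre of its underside.
- jar_thread (a point): Low end of one of the two thread ridges on the neck, on the jar's +x; the other starts at -x. Each runs anticlockwise (from above) for 2.62 rad, rising 3.3 mm per rad, and has a stop tooth at its low end. Between one ridge's high end and the next one's low end is a gap where the lid's lugs pass straight up or down.
- jar_mark (a point): One of two white marks on the flange, below the two gaps in the thread: at -0.24 rad from the jar's +x (this one) and half a turn on, at 2.90 rad. With the lid's pointer (or the side half a turn from it) over a mark, within 0.1 rad, the lid lifts straight off or drops straight on.
- lid_pointer (a point): White pointer on the knob's top, towards the lid's +x. To close, lower the lid over the neck pointer over either jar mark: it drops until its origin is 68 mm up (any other way round it rides up to 15 mm higher on the ridges, until turned clockwise to a gap). Then turn it clockwise about 2.7 rad, pressing lightly, till it stops: tight, origin about 65 mm up.
- lid_lug (a point): Inner face of one of the two thread lugs inside the skirt, at the lid's +x and -x, 39 mm from the axis, 8 mm wide, 1 to 4.5 mm above the lid's underside; radial play on the neck about 1.5 mm.
- yellow_3: Yellow plastic laundry token (valid series), a flat disc 38 mm across, 8 mm thick, lying flat on the counter. Origin: centre of its underside. May be absent.
- dial_scale: Green dial scale standing on the counter to the right of the tokens, fixed, about 240 mm square at the foot; its flat pan tops out 195 mm above the counter. Origin: centre of its underside. Carry things over it at more than 195 mm. To its right and beyond it (x 0.52 to 0.62, y -0.17 to -0.29) the counter is bare: room to lay the lid.
- wall_fan: Wall fan, fixed. It hangs over the far left corner of the counter (beyond x = 0.47 where y is over 0.3), its guard 0.48 m above the counter, so a wrist must stay low there and not rise.

How it is judged:
On the way, in this order (a step that is already met when the one before it is completed fails the run):
1. the lid has been unscrewed and lifted off the jar (z of jar_lid in the frame of token_jar above 0.095 m), for 0.1 s.
2. every yellow token is in the jar (horizontal distance between each of yellow_0, yellow_1, yellow_2, yellow_3 and token_jar below 0.045 m and z of each of yellow_0, yellow_1, yellow_2, yellow_3 in the frame of token_jar below 0.055 m), for 0.2 s.
At the end, for the whole second after the job is handed in: Every yellow token lies in the jar (centre within 45 mm of its axis, less than 55 mm above the counter), every red one inside the tray's rim; the lid is on the jar, level, its origin less than 67.1 mm above the counter, that is screwed down against the liner; all released (all of step 2 and x of red_0 in the frame of reject_tray between -0.06 and 0.06 m and y of red_0 in the frame of reject_tray between -0.046 and 0.046 m and z of each of red_0, red_1 in the frame of reject_tray below 0.024 m and x of red_1 in the frame of reject_tray between -0.06 and 0.06 m and y of red_1 in the frame of reject_tray between -0.046 and 0.046 m and z of jar_lid in the frame of token_jar below 0.0671 m and horizontal distance between jar_lid and token_jar below 0.004 m and angle between jar_lid's own z axis and vertical below 0.06 rad and linear speed of jar_lid below 0.02 m/s); the robot touches nothing.
It fails at once if the drink can or the thread spool is shoved more than 3 cm or knocked over (distance of any of drink_can, blue_thread from where it was at the start of the episode above 0.03 m or angle between any of drink_can, blue_thread's own z axis and vertical above 0.5 rad).
Of yellow_0, yellow_1, yellow_2, yellow_3 only 3 to 4 are there at a start; the rules pass over those that are not, and their reading is None.
Of red_0, red_1 only 1 to 2 are there at a start; the rules pass over those that are not, and their reading is None.
At some moment in a run one of yellow_0, yellow_1, yellow_2, yellow_3, red_0, red_1 may be knocked a few centimetres aside while the robot is not near it.
It also fails if it takes over 200 s, if anything falls off the work surface, if the arm or the gripper's body presses on something with over 40 N, if the wrist force passes 120 N, or if a joint passes its speed limit or range.

## Working session

There is one attempt and no reset: what is moved stays moved. The work goes in short steps, Python scripts to look and compute and a tool call to move; the robot and the scene stay as the last step left them, time stands still between calls to the robot, and variables do not carry over. Pictures are saved under pics/ and viewed, at most 14 in all, crops included, and the job is handed in when it is done.

Besides the shell and the picture viewer there is one more tool, called after ">>>" by a JSON object that holds its "op" and its "data". arm_command: Moves the arm, as the interface text tells. Its arguments: {"type":"object","properties":{"steps":{"type":"array","items":{"type":"array"}}},"required":["steps"]}

```bash
ls; mkdir -p pics; cat > h.py <<'E'
from plant import *
import numpy as np, cv2
def ray(im,px):
    K=np.array(im["intrinsics"],float);d=np.array(im["dist_coeffs"],float)
    u=cv2.undistortPoints(np.array([[px]],float),K,d)[0,0]
    R=cv2.Rodrigues(np.array(im["rvec"],float))[0];t=np.array(im["tvec"],float).ravel()
    return -R.T@t, R.T@np.array([u[0],u[1],1])
def at(im,px,z):
    c,r=ray(im,px); return c+r*(z-c[2])/r[2]
def proj(im,p):
    return cv2.projectPoints(np.array([p],float),np.array(im["rvec"],float),np.array(im["tvec"],float),np.array(im["intrinsics"],float),np.array(im["dist_coeffs"],float))[0][0,0]
def save(im,n,crop=None,s=1):
    p=im["pixels"][:,:,::-1]
    if crop: p=p[crop[1]:crop[3],crop[0]:crop[2]]
    cv2.imwrite("pics/"+n,cv2.resize(p,None,fx=s,fy=s,interpolation=cv2.INTER_CUBIC))
E
python3 - <<'E'
from h import *
s=get_state();print(s)
a=get_image("top");b=get_image("side")
p=np.hstack([a["pixels"],b["pixels"]])
save(a,"t0.png",s=1.5);save(b,"s0.png",s=1.5)
for im,n in((a,"top"),(b,"side")):
    print(n,ray(im,(256,192)))
    for th,z in (("token_jar",.05),("jar_lid",.09),("lid_knob",.117),("lid_pointer",.117),("jar_mark",.004),("reject_tray",.01),("yellow_0",.008),("red_0",.008),("drink_can",.06),("blue_thread",.025)):
        for r in look_for(th,n)[:5]:
            print(th,r["confidence"],np.round(r["at"],1),np.round(at(im,r["at"],z),3))
E
```

```text
pics
{'clock': 0.0, 'qpos': array([ 1.20877382,  0.52202041, -0.03634102,  1.59999686,  0.02123673,
        1.0211185 , -0.11277534]), 'joint_vel': array([-1.72761830e-04,  3.33536297e-04,  9.37376783e-04,  1.15893201e-03,
        1.16337036e-05, -9.20460082e-04,  5.96032891e-04]), 'tau': array([ 4.03877028e-03, -9.27099109e+01,  1.97998345e+00, -3.69939387e+01,
        1.76562817e-02,  7.72540108e-03, -5.91421849e-05]), 'tool_pos': array([ 0.17966257, -0.5982297 ,  0.20142562]), 'tcp_rot': array([-3.10708692e+00, -4.56676150e-01,  4.30381515e-04]), 'ft_force': array([-0.35086909, -0.93184739,  0.64053803]), 'ft_torque': array([ 0.07834172, -0.03676819,  0.02852137]), 'gripper_force': 0.0, 'width': 0.08545462276739463}
top (array([0.30913926, 0.26067954, 1.65314376]), array([ 0.10914203, -0.02583139, -0.99371066]))
token_jar 0.58 [263.  172.9] [0.555 0.193 0.05 ]
token_jar 0.42 [261.4 161. ] [0.599 0.199 0.05 ]
jar_lid 0.69 [265.1 162. ] [0.588 0.187 0.09 ]
jar_lid 0.55 [239.8 211.9] [0.411 0.277 0.09 ]
lid_knob 0.68 [265.2 161. ] [0.586 0.188 0.117]
lid_pointer 0.72 [261.2 163.4] [0
[... 392 characters left out ...]
555 0.516 0.06 ]
blue_thread 0.49 [198.7 242.6] [0.304 0.426 0.025]
side (array([-0.27200895,  0.34459834,  1.29869077]), array([ 0.58547644, -0.08625842, -0.80609485]))
token_jar 0.66 [260.  211.8] [0.548 0.209 0.05 ]
jar_lid 0.75 [264.4 194.2] [0.593 0.188 0.09 ]
jar_lid 0.52 [263.2 263.2] [0.331 0.23  0.09 ]
lid_knob 0.93 [261.8 197.1] [0.563 0.202 0.117]
lid_pointer 0.98 [263.7 198. ] [0.558 0.196 0.117]
reject_tray 0.88 [203.4 253.1] [0.434 0.416 0.01 ]
yellow_0 0.64 [265.4 261.5] [0.377 0.214 0.008]
yellow_0 0.55 [242.3 236.5] [0.482 0.279 0.008]
red_0 0.41 [245.5 275.1] [0.337 0.285 0.008]
drink_can 0.6 [174.  217.2] [0.557 0.504 0.06 ]
blue_thread 0.66 [261. 212.] [0.563 0.202 0.025]
```

View pics/t0.png

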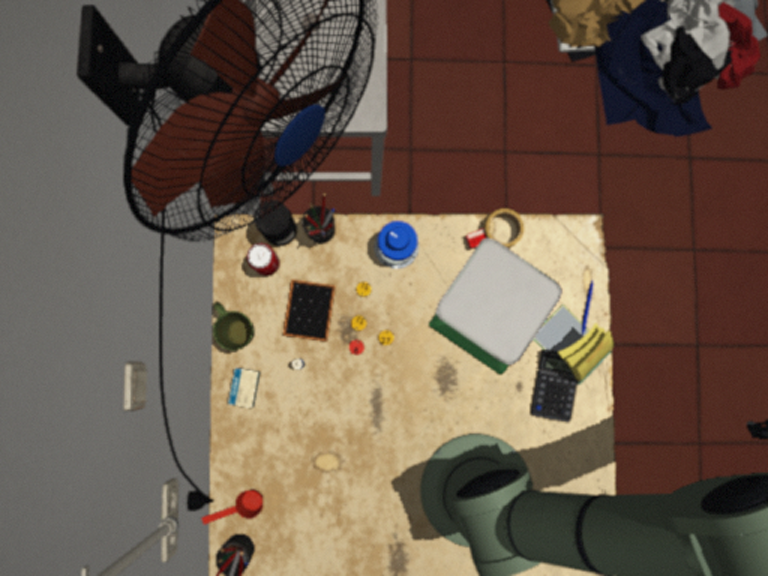

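View pics/s0.png

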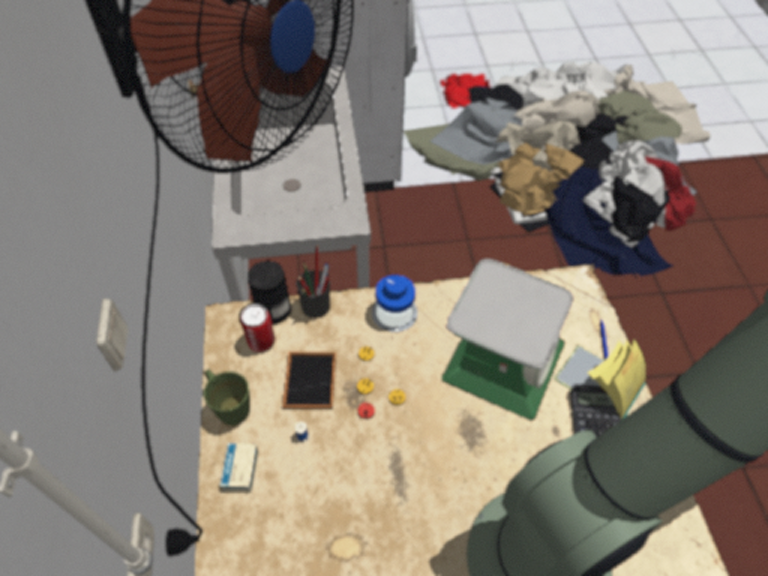

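The pictures show three yellow tokens at top pixels (243,193), (239,215), (257,225) and one red at (237,231). The jar is at (265,162), the tray at (206,207), the can at (175,173), the spool at (198,243). I'll segment by colour for subpixel positions.

```bash
cat >> h.py <<'E'
def blobs(im,col,box,mn=4):
    hsv=cv2.cvtColor(im["pixels"],cv2.COLOR_RGB2HSV);h,s,v=[hsv[:,:,i].astype(int) for i in range(3)]
    m={"y":(h>19)&(h<32)&(s>150)&(v>120),"r":((h<6)|(h>174))&(s>140)&(v>110),"b":(h>100)&(h<125)&(s>140)&(v>60),"w":(s<50)&(v>180),"k":(v<60)}[col].astype(np.uint8)
    M=np.zeros_like(m);x0,y0,x1,y1=box;M[y0:y1,x0:x1]=m[y0:y1,x0:x1]
    n,l,st,c=cv2.connectedComponentsWithStats(M)
    return [(c[i],st[i]) for i in range(1,n) if st[i][4]>=mn]
E
python3 - <<'E'
from h import *
a=get_image("top");b=get_image("side")
B={"top":(150,130,420,280),"side":(130,160,400,320)}
for im,n in((a,"top"),(b,"side")):
  for col,z in (("y",.006),("r",.006),("b",.09),("k",.004)):
    for c,st in blobs(im,col,B[n],10): print(n,col,np.round(c,1),st[:5],np.round(at(im,c,z),3))
Z=[]
for im,box in((a,(190,130,300,260)),(b,(190,160,300,300))):
  p=im["pixels"][box[1]:box[3],box[0]:box[2],::-1]
  Z.append(cv2.resize(p,(390,500),interpolation=cv2.INTER_CUBIC))
cv2.imwrite("pics/z1.png",np.hstack(Z))
# fine crop of the jar/lid in both
Z=[]
for im,c in((a,(265,163)),(b,(263,202))):
  p=im["pixels"][c[1]-22:c[1]+22,c[0]-22:c[0]+22,::-1]; Z.append(cv2.resize(p,(396,396),interpolation=cv2.INTER_CUBIC))
cv2.imwrite("pics/z2.png",np.hstack(Z))
E
```

```text
top y [241.9 192.4] [237 188  10  10  78] [0.489 0.27  0.006]
top y [238.7 214.9] [234 210  11  11  87] [0.405 0.282 0.006]
top y [256.9 224.6] [252 220  11  10  84] [0.37  0.215 0.006]
top y [399.6 230.6] [397 228   6   6  16] [ 0.344 -0.317  0.006]
top r [316.8 160. ] [311 156  13   9  58] [ 0.61  -0.011  0.006]
top r [181.3 172.5] [179 167   5  11  20] [0.564 0.495 0.006]
top r [237. 231.] [233 227   9   9  67] [0.346 0.288 0.006]
top b [264.6 160.2] [252 148  26  25 503] [0.594 0.189 0.09 ]
top b [390.6 206.4] [388 192   6  28  36] [ 0.428 -0.258  0.09 ]
top b [358.7 271.3] [357 270   4   4  10] [ 0.202 -0.137  0.09 ]
top k [177.5 143.6] [150 130  48  34 895] [0.674 0.512 0.004]
top k [212.  149.2] [202 137  21  25 296] [0.652 0.382 0.004]
top k [205.8 206.5] [191 189  30  36 856] [0.437 0.403 0.004]
top k [157.4 219.2] [150 209  19  24 188] [0.39  0.581 0.004]
top k [368.9 257.7] [354 233  32  47 852] [ 0.245 -0.198  0.004]
side y [243.8 235.4] [240 232   9   8  63] [0.487 0.273 0.006]
side y [243.  257.1] [238 253  11   9  78] [0.404 0.286 0.006]
side y [264.5 264.2] [260 260  
[... 357 characters left out ...]
 k [390.5 172. ] [388 170   5   5  10] [ 0.698 -0.324  0.004]
side k [178.4 189.4] [166 174  26  34 642] [0.717 0.492 0.004]
side k [206.3 186.5] [202 180   8  17  85] [0.718 0.388 0.004]
side k [208.9 201.6] [198 188  21  23 266] [0.647 0.384 0.004]
side k [186.9 211.2] [181 206  13  10  40] [0.615 0.465 0.004]
side k [206.3 252.9] [192 237  29  32 850] [0.437 0.406 0.004]
side k [156.6 257. ] [148 250  16  17 165] [0.443 0.572 0.004]
side k [392.1 263.1] [381 257  19  17 179] [ 0.32  -0.205  0.004]
side k [155.7 276.5] [144 267  21  16 152] [0.372 0.575 0.004]
side k [395.  283.3] [389 278  11  13  66] [ 0.249 -0.191  0.004]
side k [391.7 309. ] [388 298  10  22  74] [ 0.167 -0.152  0.004]
```

View pics/z2.png

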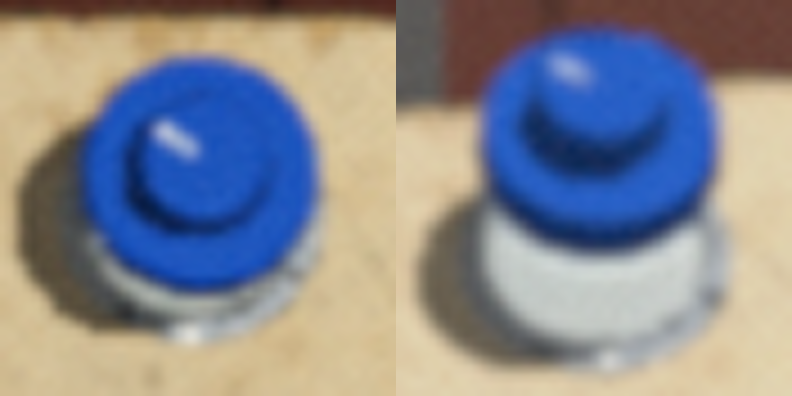

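```bash
cat >> h.py <<'E'
from scipy.optimize import least_squares
def ring(x,y,z,r): t=np.linspace(0,2*np.pi,60,endpoint=False);return np.c_[x+r*np.cos(t),y+r*np.sin(t),z+0*t]
def hullc(im,P):
    q=cv2.projectPoints(P,np.array(im["rvec"],float),np.array(im["tvec"],float),np.array(im["intrinsics"],float),np.array(im["dist_coeffs"],float))[0].astype(np.float32)
    m=cv2.moments(cv2.convexHull(q));return np.array([m["m10"],m["m01"]])/m["m00"]
def fit(ims,cs,rings,g):
    f=lambda p:np.concatenate([hullc(im,np.vstack([ring(p[0],p[1],z,r) for z,r in rings]))-c for im,c in zip(ims,cs)])
    s=least_squares(f,g,x_scale=.01,diff_step=1e-3);return s.x,s.fun
E
python3 - <<'E'
from h import *
a=get_image("top");b=get_image("side")
def hb(im,box):
  hsv=cv2.cvtColor(im["pixels"],cv2.COLOR_RGB2HSV);m=((hsv[:,:,0]>98)&(hsv[:,:,0]<128)&(hsv[:,:,1]>110)).astype(np.uint8)
  M=np.zeros_like(m);x0,y0,x1,y1=box;M[y0:y1,x0:x1]=m[y0:y1,x0:x1]
  mo=cv2.moments(M,True);return np.array([mo["m10"],mo["m01"]])/mo["m00"]
ca=hb(a,(243,141,287,185));cb=hb(b,(241,180,285,215))
R=[(.117,.026),(.092,.047),(.070,.047)]
for I,C in(([a],[ca]),([b],[cb]),([a,b],[ca,cb])): print("lid",fit(I,C,R,(.59,.19)))
(x,y),_=fit([a,b],[ca,cb],R,(.59,.19))
D=[(0,.019),(.008,.019)]
T=[((241.9,192.4),(243.8,235.4),(.489,.27)),((238.7,214.9),(243,257.1),(.405,.282)),((256.9,224.6),(264.5,264.2),(.37,.215)),((237,231),(243.6,273.1),(.346,.288))]
for p,q,g in T: print("tok",*fit([a,b],[p,q],D,g))
for im,pp,mm in((a,(243+178/9,141+140/9),(243+190/9,141+333/9)),(b,(241+174/9,180+67/9),(241+214/9,180+358/9))):
  P=at(im,pp,.117);M=at(im,mm,.004)
  print("ptr",np.arctan2(P[1]-y,P[0]-x),np.hypot(P[1]-y,P[0]-x),"mark",np.arctan2(M[1]-y,M[0]-x),np.hypot(M[1]-y,M[0]-x))
  print(ray(im,pp)[0][:2])
for im,n in((a,"top"),(b,"side")):
  for r in look_for("blue_thread",n)[:4]+look_for("dial_scale",n)[:2]: print(r["confidence"],r["at"],at(im,r["at"],.025))
  for px in ((198.5,243),) if n=="top" else ((201,288),): print(at(im,px,.025))
E
```

```text
lid (array([0.59567905, 0.18861665]), array([-4.58879867e-09, -1.17553606e-06]))
lid (array([0.59749185, 0.19143018]), array([-6.34405751e-07,  2.54896605e-07]))
lid (array([0.59647799, 0.19007092]), array([-0.40975386, -0.22071188,  0.42622787,  0.19300185]))
tok [0.4886332  0.27167124] [-0.43299233  0.06175015  0.39588541 -0.12035717]
tok [0.40534041 0.28393357] [-0.52878713  0.04054595  0.47367042 -0.10329825]
tok [0.36971798 0.21656941] [-0.39144235 -0.04087768  0.35565039 -0.01440845]
tok [0.34662471 0.2894272 ] [-0.31494047 -0.07532981  0.28745241  0.03710667]
ptr 0.8476130653156866 0.008546471123352932 mark -3.0910453474856747 0.05392292988438079
[0.30913926 0.26067954]
ptr 0.9811714531152612 0.01287480153822379 mark 3.1170302831091745 0.053981014558293516
[-0.27200895  0.34459834]
0.55 [199.3, 240.8] [0.31093199 0.42427422 0.025     ]
[0.30302059 0.42711185 0.025     ]
0.49 [199.8, 285.6] [0.31216807 0.43332642 0.025     ]
0.42 [263.3, 194.5] [0.63844063 0.183299   0.025     ]
0.46 [173.2, 216.2] [0.5853798 0.5113551 0.025    ]
0.4 [261.3, 196.4] [0.63088857 0.1917716  0.025     ]
[0.30360934 0.43003424 0.025     ]
```

>>> {"op": "arm_command", "data": {"steps": [[0,[10,-4,-6],0],[0,[16,-6,-10],0],[0,[19,-7,-12],0],[0,[19,-7,-12],0],[0,[19,-7,-12],0]]}}

```text
clock: 1.92
tool_pos: [0.324, -0.4894, 0.3092]
tcp_rot: [3.108, 0.456, 0.0]
ft_force: [-0.4, -1.1, 0.4]
width: 0.0851
gripper_force: 0.0
```

```bash
cat >> h.py <<'E'
def plan(*T):
    # each target: x,y,z,turn ; prints tool-axis shift in cm from the present pose, tool down
    s=get_state();p=np.array(s["tool_pos"]);R=cv2.Rodrigues(np.array(s["tcp_rot"]))[0]
    print("t",round(s["clock"],2),"pos",np.round(p,4),"yaw",round(float(np.arctan2(R[1,0],R[0,0])),3),"tilt",np.round(R[:2,2],3),"q",np.round(s["qpos"],2),"w",round(s["width"],4),"gf",round(s["gripper_force"],1),"F",np.round(s["ft_force"],1),"M",np.round(s["ft_torque"],2))
    for t in T: print(t,"->",np.round(R.T@(np.array(t[:3])-p)*100,2))
E
python3 - <<'E'
from h import *
plan((.5,-.3,.32),(.5965,.19,.32))
a=get_image("top")
for px in ((287,217),(336,246),(290,206),(327,160),(374,196),(344,243)): print(px,np.round(at(a,px,0),3),np.round(at(a,px,.195),3))
E
```

```text
t 1.92 pos [ 0.324  -0.4894  0.3092] yaw 0.292 tilt [ 0. -0.] q [ 0.94  0.37 -0.08  1.56  0.03  1.21 -0.42] w 0.0851 gf 0.0 F [-0.4 -1.1  0.4] M [-0.03  0.02  0.04]
(0.5, -0.3, 0.32) -> [ 22.3  -13.08  -1.08]
(0.5965, 0.19, 0.32) -> [ 45.63 -57.24  -1.09]
(287, 217) [0.397 0.103 0.   ] [0.387 0.122 0.195]
(336, 246) [ 0.289 -0.077  0.   ] [ 0.292 -0.037  0.195]
(290, 206) [0.438 0.092 0.   ] [0.423 0.112 0.195]
(327, 160) [ 0.611 -0.05   0.   ] [ 0.576 -0.014  0.195]
(374, 196) [ 0.475 -0.225  0.   ] [ 0.455 -0.168  0.195]
(344, 243) [ 0.3   -0.107  0.   ] [ 0.301 -0.064  0.195]
```

>>> {"op": "arm_command", "data": {"steps": [[0,[3.5,-2,0],0],[0,[7,-4,-1],0],[0,[10.5,-6,-1],0],[0,[14,-8,-1],0],[0,[17.5,-10,-1],0]]}}

```text
clock: 2.38
tool_pos: [0.4628, -0.3432, 0.3182]
tcp_rot: [3.108, 0.456, 0.001]
ft_force: [0.0, 0.1, 0.6]
width: 0.0855
gripper_force: 0.0
```

>>> {"op": "arm_command", "data": {"steps": [[0,[3,-3,0],0],[0,[5.5,-6,0],0],[0,[8,-9.5,0],0],[0,[10.5,-13,0],0],[0,[12.5,-16.5,0],0]]}}

```text
clock: 2.8
tool_pos: [0.5343, -0.1502, 0.3179]
tcp_rot: [3.108, 0.456, 0.0]
ft_force: [1.3, -0.4, -0.2]
width: 0.0852
gripper_force: 0.0
```

>>> {"op": "arm_command", "data": {"steps": [[0,[2.5,-3.3,0],0],[0,[4.5,-7,0],0],[0,[6.5,-10.5,0],0],[0,[8.5,-14,0],0],[0,[10.5,-17.5,0],0]]}}

```text
clock: 3.22
tool_pos: [0.5841, 0.0477, 0.3181]
tcp_rot: [3.108, 0.456, 0.001]
ft_force: [0.7, -0.8, -0.1]
width: 0.0856
gripper_force: 0.0
```

```bash
python3 - <<'E'
from h import *
plan((.5965,.19,.2),(.5965,.19,.11))
E
```

```text
t 3.22 pos [0.5841 0.0477 0.3181] yaw 0.292 tilt [ 0. -0.] q [ 0.05  0.37 -0.32  1.54  0.12  1.25 -1.57] w 0.0856 gf 0.0 F [ 0.7 -0.8 -0.1] M [-0.06 -0.03 -0.01]
(0.5965, 0.19, 0.2) -> [  5.27 -13.28  11.81]
(0.5965, 0.19, 0.11) -> [  5.27 -13.28  20.81]
```

>>> {"op": "arm_command", "data": {"steps": [[0,[1.5,-3.5,2],0],[0,[3,-7,4.5],0],[0,[4.5,-10.5,7],0],[0,[5.3,-13.2,9],0],[0,[5.3,-13.3,12],0]]}}

```text
clock: 3.63
tool_pos: [0.5959, 0.1961, 0.1978]
tcp_rot: [-3.103, -0.466, -0.003]
ft_force: [0.6, -0.1, 0.5]
width: 0.0852
gripper_force: 0.0
```

>>> {"op": "arm_command", "data": {"steps": [[0,[0,0,0],0],[0,[0,0,0],0]]}}

```text
clock: 3.8
tool_pos: [0.596, 0.1881, 0.1971]
tcp_rot: [3.107, 0.457, -0.004]
ft_force: [1.2, -0.7, 0.8]
width: 0.0852
gripper_force: 0.0
```

```bash
python3 - <<'E'
from h import *
plan((.5965,.19,.097))
a=get_image("top");b=get_image("side")
Z=[]
for im,c in((a,(265,160)),(b,(263,190))):
  p=im["pixels"][c[1]-35:c[1]+35,c[0]-35:c[0]+35,::-1]; Z.append(cv2.resize(p,(396,396),interpolation=cv2.INTER_CUBIC))
cv2.imwrite("pics/z3.png",np.hstack(Z))
E
```

```text
t 3.8 pos [0.596  0.1881 0.1971] yaw 0.292 tilt [-0.002 -0.001] q [-0.17  0.54 -0.34  1.59  0.2   1.04 -1.85] w 0.0852 gf 0.0 F [ 1.2 -0.7  0.8] M [ 0.02 -0.04  0.02]
(0.5965, 0.19, 0.097) -> [ 0.13 -0.17 10.01]
```

View pics/z3.png

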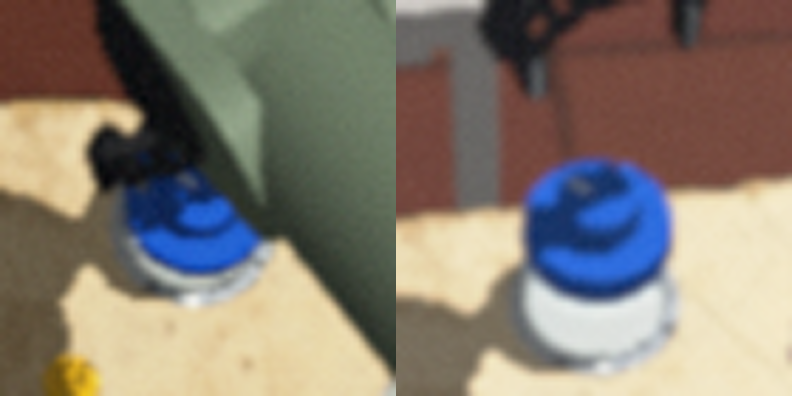

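Both views show the open fingers centred above the knob. Descending and gripping.

>>> {"op": "arm_command", "data": {"steps": [[0,[0.1,-0.1,3.5],0],[0,[0.1,-0.1,6.5],0],[0,[0.1,-0.1,9],0],[0,[0.1,-0.1,10],0],[0,[0.1,-0.1,10],0]]}}

```text
clock: 4.32
tool_pos: [0.5972, 0.1887, 0.0976]
tcp_rot: [3.108, 0.455, -0.002]
ft_force: [-0.4, -0.1, 0.4]
width: 0.0858
gripper_force: 0.0
```

>>> {"op": "arm_command", "data": {"steps": [[1,[0,0,0],0],[1,[0,0,0],0],[1,[0,0,0],0],[1,[0,0,0],0],[1,[0,0,0],0]]}}

```text
clock: 4.73
tool_pos: [0.5975, 0.1899, 0.0989]
tcp_rot: [-3.108, -0.457, -0.002]
ft_force: [-0.6, 0.0, 0.7]
width: 0.026
gripper_force: 0.0
```

```bash
python3 - <<'E'
from h import *
plan((.5965,.19,.097))
E
```

```text
t 4.73 pos [0.5975 0.1899 0.0989] yaw 0.292 tilt [0.001 0.   ] q [-0.19  0.66 -0.31  1.67  0.25  0.85 -1.89] w 0.026 gf 0.0 F [-0.6  0.   0.7] M [ 0.01  0.04 -0.06]
(0.5965, 0.19, 0.097) -> [-0.1  -0.04  0.19]
```

```bash
python3 - <<'E'
from h import *
a=get_image("top");b=get_image("side");plan()
print(proj(b,(.5975,.19,.0975)),proj(a,(.5975,.19,.0975)))
Z=[]
for im,c in((a,(265,160)),(b,(263,190))):
  p=im["pixels"][c[1]-35:c[1]+35,c[0]-35:c[0]+35,::-1]; Z.append(cv2.resize(p,(396,396),interpolation=cv2.INTER_CUBIC))
cv2.imwrite("pics/z4.png",np.hstack(Z))
E
```

```text
t 4.83 pos [0.5973 0.1898 0.0985] yaw 0.292 tilt [0. 0.] q [-0.19  0.66 -0.31  1.67  0.25  0.85 -1.89] w 0.0098 gf 0.0 F [ 0.6 -0.8 -0.5] M [0.   0.04 0.04]
[263.55743724 191.90727602] [264.39785118 158.88499404]
```

View pics/z4.png

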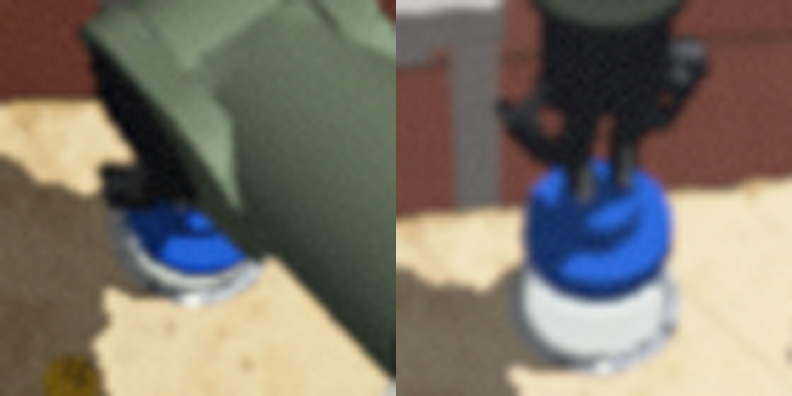

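The fingers closed above the knob, at side pixel (263,190), so the height or position is off. Triangulating the knob features from the first pictures.

```bash
python3 - <<'E'
from h import *
a=get_image("top");b=get_image("side")
def tri(p,q):
  (c1,d1),(c2,d2)=ray(a,p),ray(b,q)
  A=np.c_[d1,-d2];s=np.linalg.lstsq(A,c2-c1,rcond=None)[0]
  P,Q=c1+s[0]*d1,c2+s[1]*d2;print(np.round((P+Q)/2,4),"gap",np.round(P-Q,4))
A=lambda x,y:(243+x/9-.5,141+y/9-.5)
B=lambda x,y:(241+(x-396)/9-.5,180+y/9-.5)
tri(A(205,158),B(598,85))  #knob top
tri(A(202,172),B(599,135))  #lid plate
tri(A(190,333),B(610,358))  #mark
tri(A(178,140),B(570,67))  #ptr
tri((241.9,192.4),(243.8,235.4))
# model lid height for several z
for z in(-.02,0,.0): print(z,proj(a,(.5965,.19,.117+z)),proj(b,(.5965,.19,.117+z)))
plan()
E
```

```text
[0.5976 0.1901 0.1145] gap [-0.0007 -0.0048  0.0001]
[0.5982 0.1893 0.0811] gap [-0.0006 -0.0039  0.0001]
[0.5448 0.191  0.0036] gap [-0.0005 -0.0036  0.0001]
[0.6037 0.2004 0.1197] gap [-0.0006 -0.0042  0.0001]
[0.4893 0.2715 0.0018] gap [-0.0004 -0.0029 -0.0001]
-0.02 [264.39370059 159.18992664] [263.5955428  192.22307955]
0 [264.64630675 158.14596073] [263.73149929 188.77658392]
0.0 [264.64630675 158.14596073] [263.73149929 188.77658392]
t 4.93 pos [0.5972 0.1898 0.0982] yaw 0.292 tilt [0. 0.] q [-0.19  0.66 -0.31  1.67  0.25  0.85 -1.89] w 0.0003 gf 0.0 F [-0.1 -0.4 -0.8] M [ 0.04 -0.03  0.05]
```

```bash
python3 - <<'E'
from h import *
b=get_image("side")
for z in (.098,.117):
  print(proj(b,(.5972,.1898,z)))
p=b["pixels"][150:230,220:310,::-1]
cv2.imwrite("pics/z5.png",cv2.resize(p,None,fx=7,fy=7,interpolation=cv2.INTER_CUBIC))
E
```

```text
[263.63029463 191.88520382]
[263.75977773 188.60848439]
```

View pics/z5.png

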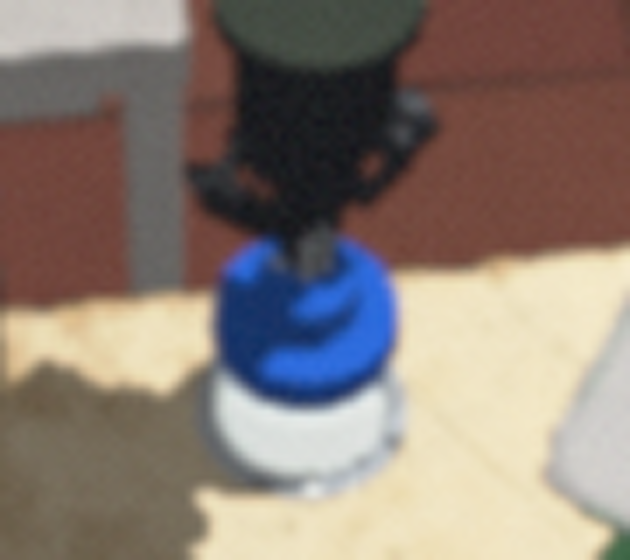

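The shut tips at side pixel (264,190) sit about on the knob's top, higher than the reported pose suggests. I'll feel for the knob top with shut fingers.

>>> {"op": "arm_command", "data": {"steps": [[1,[0,0,0.1],0],[1,[0,0,0.2],0],[1,[0,0,0.3],0],[1,[0,0,0.4],0],[1,[0,0,0.4],0]]}}

```text
clock: 5.4
tool_pos: [0.597, 0.1897, 0.0937]
tcp_rot: [3.108, 0.457, -0.001]
ft_force: [0.6, 0.4, 0.4]
width: 0.0001
gripper_force: 0.0
```

```bash
python3 -c "
from h import *
plan()"
```

```text
t 5.4 pos [0.597  0.1897 0.0937] yaw 0.292 tilt [-0. -0.] q [-0.19  0.66 -0.31  1.67  0.26  0.84 -1.89] w 0.0001 gf 0.0 F [0.6 0.4 0.4] M [-0.02 -0.01 -0.02]
```

>>> {"op": "arm_command", "data": {"steps": [[1,[0,0,0.15],0],[1,[0,0,0.3],0],[1,[0,0,0.45],0],[1,[0,0,0.6],0],[1,[0,0,0.6],0]]}}

```text
clock: 5.82
tool_pos: [0.5973, 0.1899, 0.0881]
tcp_rot: [-3.108, -0.457, -0.0]
ft_force: [-2.0, -0.8, 8.1]
width: 0.0001
gripper_force: 3.8
```

```bash
python3 -c "
from h import *
plan()
b=get_image('side');a=get_image('top')
Z=[cv2.resize(im['pixels'][y:y+60,x:x+60,::-1],(396,396),interpolation=cv2.INTER_CUBIC) for im,x,y in((a,235,130),(b,235,165))]
cv2.imwrite('pics/z6.png',np.hstack(Z))"
```

```text
t 5.82 pos [0.5973 0.1899 0.0881] yaw 0.292 tilt [0. 0.] q [-0.2   0.67 -0.31  1.68  0.26  0.83 -1.9 ] w 0.0001 gf 3.8 F [-2.  -0.8  8.1] M [-0.18  0.34  0.03]
```

View pics/z6.png

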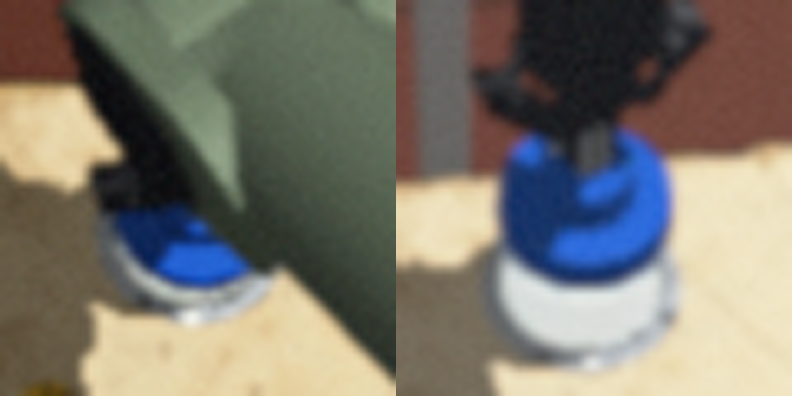

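>>> {"op": "arm_command", "data": {"steps": [[1,[0,0,-1.5],0],[1,[0,0,-3],0],[1,[0,0,-4.5],0],[1,[0,0,-6],0],[1,[0,0,-6],0]]}}

```text
clock: 6.33
tool_pos: [0.5984, 0.1903, 0.1507]
tcp_rot: [-3.108, -0.456, -0.006]
ft_force: [0.8, 0.5, 0.0]
width: -0.0001
gripper_force: 0.0
```

```bash
python3 -c "
from h import *
plan()
b=get_image('side')
p=get_state()['tool_pos'];print(proj(b,p),proj(b,np.array(p)+[0,0,.02]))
cv2.imwrite('pics/z7.png',np.hstack([cv2.resize(b['pixels'][160:210,238:288,::-1],(550,550),interpolation=cv2.INTER_NEAREST)]))"
```

```text
t 6.33 pos [0.5984 0.1903 0.1507] yaw 0.292 tilt [0.003 0.001] q [-0.18  0.6  -0.33  1.63  0.23  0.95 -1.87] w -0.0001 gf 0.0 F [0.8 0.5 0. ] M [ 0.01 -0.01 -0.12]
[263.88437028 182.75783963] [264.02756231 179.10584976]
```

View pics/z7.png

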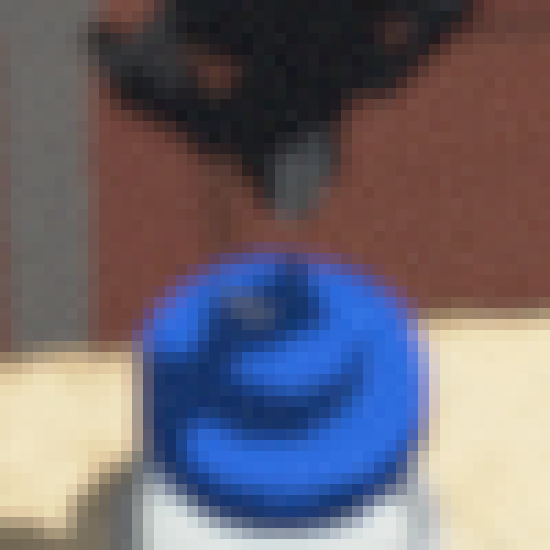

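>>> {"op": "arm_command", "data": {"steps": [[1,[-4,-1.2,0],0],[1,[-8,-2.4,0],0],[1,[-11.3,-3.4,2],0],[1,[-11.3,-3.4,6],0],[1,[-11.3,-3.4,9],0]]}}

```text
clock: 6.8
tool_pos: [0.4775, 0.1897, 0.0567]
tcp_rot: [-3.108, -0.459, -0.0]
ft_force: [1.4, 0.9, -1.1]
width: -0.0001
gripper_force: 0.0
```

>>> {"op": "arm_command", "data": {"steps": [[1,[0,0,1],0],[1,[0,0,2],0],[1,[0,0,2.5],0],[1,[0,0,3],0],[1,[0,0,3],0]]}}

```text
clock: 7.22
tool_pos: [0.4795, 0.1899, 0.028]
tcp_rot: [-3.108, -0.456, -0.0]
ft_force: [0.2, -1.1, -0.5]
width: 0.0
gripper_force: 0.0
```

```bash
python3 -c "
from h import *
plan()
b=get_image('side');a=get_image('top')
p=get_state()['tool_pos'];print(proj(b,p),proj(a,p))
x,y=np.round(proj(b,p)).astype(int)-25
u,v=np.round(proj(a,p)).astype(int)-25
print(x,y,u,v)
cv2.imwrite('pics/z8.png',np.hstack([cv2.resize(i['pixels'][y:y+50,x:x+50,::-1],(400,400),interpolation=cv2.INTER_NEAREST) for i,x,y in ((b,x,y),(a,u,v))]))"
```

```text
t 7.22 pos [0.4795 0.1899 0.028 ] yaw 0.291 tilt [0. 0.] q [-0.28  0.63 -0.28  2.    0.32  0.55 -2.07] w 0.0 gf 0.0 F [ 0.2 -1.1 -0.5] M [-0.01  0.09  0.03]
[268.02455594 231.17275345] [263.80061341 194.12400396]
243 206 239 169
```

View pics/z8.png

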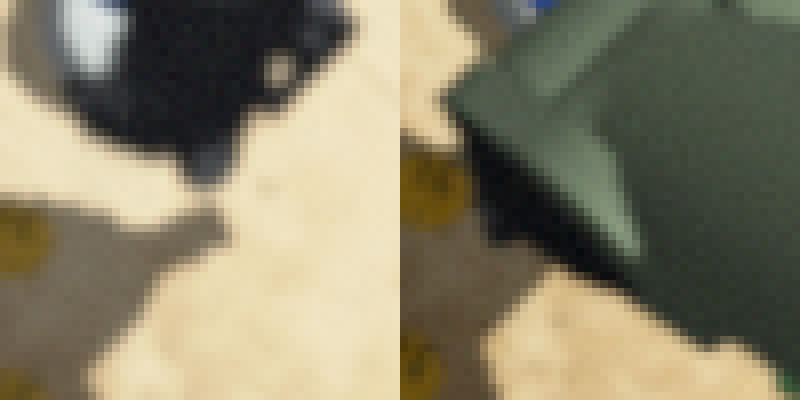

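>>> {"op": "arm_command", "data": {"steps": [[1,[0,0,0.3],0],[1,[0,0,0.7],0],[1,[0,0,1.0],0],[1,[0,0,1.3],0],[1,[0,0,1.3],0]]}}

```text
clock: 7.73
tool_pos: [0.4788, 0.1897, 0.0144]
tcp_rot: [3.108, 0.457, -0.001]
ft_force: [0.0, 0.4, 0.4]
width: 0.0005
gripper_force: 0.0
```

>>> {"op": "arm_command", "data": {"steps": [[1,[0,0,0.2],0],[1,[0,0,0.4],0],[1,[0,0,0.6],0],[1,[0,0,0.8],0],[1,[0,0,0.8],0]]}}

```text
clock: 8.15
tool_pos: [0.479, 0.1898, 0.0067]
tcp_rot: [3.108, 0.457, -0.001]
ft_force: [-0.3, 0.1, 0.5]
width: 0.0002
gripper_force: 0.0
```

```bash
python3 -c "
from h import *
plan()"
```

```text
t 8.15 pos [0.479  0.1898 0.0067] yaw 0.292 tilt [-0. -0.] q [-0.3   0.66 -0.26  2.01  0.34  0.51 -2.08] w 0.0002 gf 0.0 F [-0.3  0.1  0.5] M [ 0.02 -0.02  0.02]
```

>>> {"op": "arm_command", "data": {"steps": [[1,[0,0,0.5],0],[1,[0,0,1],0],[1,[0,0,1.3],0],[1,[0,0,1.6],0],[1,[0,0,1.8],0]]}}

```text
clock: 8.57
tool_pos: [0.479, 0.1898, -0.0115]
tcp_rot: [3.108, 0.457, -0.001]
ft_force: [0.4, 0.6, -0.3]
width: -0.0003
gripper_force: 0.0
```

>>> {"op": "arm_command", "data": {"steps": [[1,[0,0,0.2],0],[1,[0,0,0.4],0],[1,[0,0,0.6],0],[1,[0,0,0.8],0],[1,[0,0,0.8],0]]}}

```text
clock: 8.98
tool_pos: [0.479, 0.1898, -0.0193]
tcp_rot: [3.108, 0.457, -0.0]
ft_force: [0.8, 0.2, 0.5]
width: 0.0002
gripper_force: 0.0
```

```bash
python3 -c "
from h import *
plan()
b=get_image('side')
cv2.imwrite('pics/z9.png',cv2.resize(b['pixels'][210:260,243:293,::-1],(500,500),interpolation=cv2.INTER_NEAREST))"
```

```text
t 8.98 pos [ 0.479   0.1898 -0.0193] yaw 0.292 tilt [-0. -0.] q [-0.31  0.71 -0.24  2.01  0.36  0.46 -2.1 ] w 0.0002 gf 0.0 F [0.8 0.2 0.5] M [-0.   -0.03 -0.06]
```

View pics/z9.png

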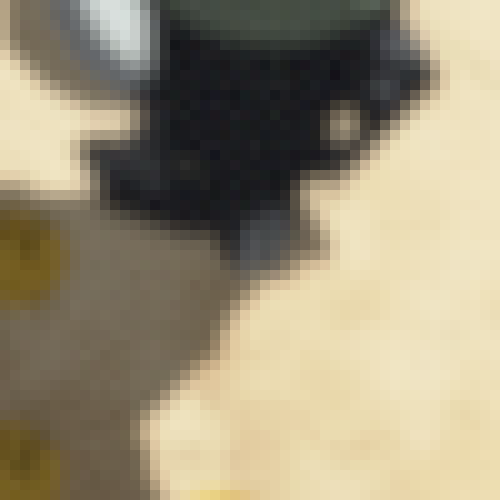

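```bash
python3 -c "
from h import *
b=get_image('side')
for px,z,r in (((268.7,236.3),.008,(.479,.1898,-.0193)),((264.1,179.5),.178,(.5984,.1903,.1507)),((264.2,191.2),.117,(.5973,.19,.0885)),((268.5,229),.056,(.4795,.19,.028)),((263.8,189.2),.126,(.5972,.1898,.0982))):
  print(np.round(at(b,px,z)-np.array(r),4))
"
```

```text
[-0.0078 -0.0015  0.0273]
[-0.009   0.001   0.0273]
[-0.0112 -0.0001  0.0285]
[-0.0077  0.0005  0.028 ]
[-0.0091  0.0014  0.0278]
```

>>> {"op": "arm_command", "data": {"steps": [[1,[0,0,0.2],0],[1,[0,0,0.4],0],[1,[0,0,0.6],0],[1,[0,0,0.8],0],[1,[0,0,0.8],0]]}}

```text
clock: 9.5
tool_pos: [0.479, 0.1898, -0.0274]
tcp_rot: [3.108, 0.457, -0.001]
ft_force: [-0.3, 0.8, 0.6]
width: 0.0002
gripper_force: 0.0
```

>>> {"op": "arm_command", "data": {"steps": [[1,[0,0,0.1],0],[1,[0,0,0.2],0],[1,[0,0,0.3],0],[1,[0,0,0.4],0],[1,[0,0,0.4],0]]}}

```text
clock: 9.92
tool_pos: [0.4793, 0.1899, -0.0294]
tcp_rot: [3.108, 0.457, 0.001]
ft_force: [-10.9, -4.7, 44.5]
width: 0.0001
gripper_force: 22.0
```

>>> {"op": "arm_command", "data": {"steps": [[1,[0,0,-3],0],[0.5,[0,0,-7],0],[0,[0,0,-11],0],[0,[0,0,-15],0],[0,[0,0,-19],0]]}}

```text
clock: 10.33
tool_pos: [0.4787, 0.1897, 0.1611]
tcp_rot: [-3.108, -0.457, 0.0]
ft_force: [0.8, -0.6, -0.2]
width: 0.0482
gripper_force: 0.0
```

>>> {"op": "arm_command", "data": {"steps": [[0,[4,1.2,0],0],[0,[8,2.4,0],0],[0,[11.2,3.4,0],0],[0,[11.2,3.4,0],0],[0,[11.2,3.4,0],0]]}}

```text
clock: 10.75
tool_pos: [0.5969, 0.1891, 0.1582]
tcp_rot: [-3.108, -0.455, 0.001]
ft_force: [0.2, 0.2, -0.4]
width: 0.0855
gripper_force: 0.0
```

```bash
python3 -c "
from h import *
plan((.5965,.19,.068))"
```

```text
t 10.75 pos [0.5969 0.1891 0.1582] yaw 0.291 tilt [-0.001 -0.   ] q [-0.17  0.59 -0.34  1.63  0.23  0.97 -1.87] w 0.0855 gf 0.0 F [ 0.2  0.2 -0.4] M [-0.06  0.08  0.07]
(0.5965, 0.19, 0.068) -> [-0.   -0.1   9.02]
```

>>> {"op": "arm_command", "data": {"steps": [[0,[0,-0.1,3.5],0],[0,[0,-0.1,6],0],[0,[0,-0.1,8],0],[0,[0,-0.1,9],0],[0,[0,-0.1,9],0]]}}

```text
clock: 11.17
tool_pos: [0.5941, 0.1903, 0.0672]
tcp_rot: [3.108, 0.458, -0.005]
ft_force: [-0.2, 0.1, 0.3]
width: 0.0856
gripper_force: 0.0
```

>>> {"op": "arm_command", "data": {"steps": [[1,[0,0,0],0],[1,[0,0,0],0],[1,[0,0,0],0],[1,[0,0,0],0],[1,[0,0,0],0]]}}

```text
clock: 11.58
tool_pos: [0.5966, 0.1907, 0.0702]
tcp_rot: [-3.108, -0.456, -0.003]
ft_force: [0.4, -0.3, 5.4]
width: 0.0496
gripper_force: 61.1
```

```bash
python3 -c "
from h import *
plan()"
```

```text
t 11.58 pos [0.5966 0.1907 0.0702] yaw 0.292 tilt [0.002 0.001] q [-0.2   0.69 -0.31  1.69  0.28  0.8  -1.91] w 0.0496 gf 61.1 F [ 0.4 -0.3  5.4] M [-0.05 -0.01  0.08]
```

>>> {"op": "arm_command", "data": {"steps": [[1,[0,0,0],-0.12],[1,[0,0,0],-0.24],[1,[0,0,-0.1],-0.36],[1,[0,0,-0.1],-0.48],[1,[0,0,-0.2],-0.6]]}}

```text
clock: 12.0
tool_pos: [0.5964, 0.1906, 0.0718]
tcp_rot: [2.83, 1.363, 0.002]
ft_force: [0.2, 0.6, 1.3]
width: 0.0495
gripper_force: 61.6
```

```bash
python3 -c "
from h import *
plan()"
```

```text
t 12.0 pos [0.5964 0.1906 0.0718] yaw 0.898 tilt [0.001 0.   ] q [-0.1   0.71 -0.47  1.68  0.41  0.84 -1.41] w 0.0495 gf 61.6 F [0.2 0.6 1.3] M [ 0.08  0.04 -0.03]
```

>>> {"op": "arm_command", "data": {"steps": [[1,[0,0,0],-0.12],[1,[0,0,0],-0.24],[1,[0,0,0],-0.36],[1,[0,0,0],-0.48],[1,[0,0,0],-0.6]]}}

```text
clock: 12.42
tool_pos: [0.5963, 0.1906, 0.0718]
tcp_rot: [2.301, 2.138, 0.002]
ft_force: [0.1, 0.8, 3.2]
width: 0.0494
gripper_force: 61.6
```

>>> {"op": "arm_command", "data": {"steps": [[1,[0,0,0],-0.12],[1,[0,0,0],-0.24],[1,[0,0,0],-0.36],[1,[0,0,0],-0.48],[1,[0,0,0],-0.6]]}}

```text
clock: 12.83
tool_pos: [0.5963, 0.1905, 0.0717]
tcp_rot: [1.566, 2.722, 0.001]
ft_force: [-1.0, -0.7, 2.0]
width: 0.0494
gripper_force: 61.6
```

```bash
python3 -c "
from h import *
plan()"
```

```text
t 12.83 pos [0.5963 0.1905 0.0717] yaw 2.097 tilt [0.001 0.   ] q [ 0.08  0.79 -0.75  1.67  0.64  0.94 -0.39] w 0.0494 gf 61.6 F [-1.  -0.7  2. ] M [ 0.02  0.15 -0.07]
```

Joint room remains. Continuing gently to the stop.

>>> {"op": "arm_command", "data": {"steps": [[1,[0,0,0],-0.12],[1,[0,0,0],-0.24],[1,[0,0,0],-0.36],[1,[0,0,0],-0.42],[1,[0,0,0],-0.48]]}}

```text
clock: 13.25
tool_pos: [0.5963, 0.1903, 0.0716]
tcp_rot: [0.878, 3.016, 0.0]
ft_force: [0.3, -2.2, 2.4]
width: 0.0498
gripper_force: 61.7
```

```bash
python3 -c "
from h import *
plan()"
```

```text
t 13.25 pos [0.5963 0.1903 0.0716] yaw 2.575 tilt [0.001 0.   ] q [ 0.14  0.83 -0.86  1.67  0.73  0.99  0.03] w 0.0498 gf 61.7 F [ 0.3 -2.2  2.4] M [-0.87 -0.01 -0.16]
```

>>> {"op": "arm_command", "data": {"steps": [[1,[0,0,0],-0.05],[1,[0,0,0],-0.1],[1,[0,0,0],-0.1]]}}

```text
clock: 13.5
tool_pos: [0.5964, 0.1913, 0.0718]
tcp_rot: [0.727, 3.056, 0.003]
ft_force: [1.4, 3.4, 1.7]
width: 0.0497
gripper_force: 63.3
```

```bash
python3 -c "
from h import *
plan()"
```

```text
t 13.5 pos [0.5964 0.1913 0.0718] yaw 2.674 tilt [0.001 0.002] q [ 0.15  0.83 -0.88  1.67  0.74  1.    0.11] w 0.0497 gf 63.3 F [1.4 3.4 1.7] M [ 1.07 -0.11 -0.43]
```

>>> {"op": "arm_command", "data": {"steps": [[1,[0,0,0],-0.04],[1,[0,0,0],-0.04]]}}

```text
clock: 13.67
tool_pos: [0.5958, 0.1915, 0.0717]
tcp_rot: [-0.667, -3.07, -0.002]
ft_force: [-0.8, 4.9, 3.9]
width: 0.0498
gripper_force: 63.8
```

```bash
python3 -c "
from h import *
plan()"
```

```text
t 13.67 pos [0.5958 0.1915 0.0717] yaw 2.714 tilt [0.    0.002] q [ 0.15  0.84 -0.89  1.67  0.75  1.01  0.15] w 0.0498 gf 63.8 F [-0.8  4.9  3.9] M [ 1.09  0.68 -0.35]
```

>>> {"op": "arm_command", "data": {"steps": [[1,[0,0,-0.2],0.02],[1,[0,0,-0.4],0.02],[1,[0,0,-0.6],0.02],[1,[0,0,-0.6],0.02]]}}

```text
clock: 14.0
tool_pos: [0.5953, 0.1908, 0.0773]
tcp_rot: [-0.7, -3.062, 0.0]
ft_force: [-3.9, 2.1, -1.5]
width: 0.0497
gripper_force: 63.2
```

```bash
python3 -c "
from h import *
plan()"
```

```text
t 14.0 pos [0.5953 0.1908 0.0773] yaw 2.692 tilt [-0.001  0.   ] q [ 0.15  0.83 -0.89  1.67  0.74  1.01  0.13] w 0.0497 gf 63.2 F [-3.9  2.1 -1.5] M [ 0.6   0.92 -0.03]
```

>>> {"op": "arm_command", "data": {"steps": [[1,[0,0,-2],0],[1,[0,0,-6],0],[1,[0,0,-10],0],[1,[0,0,-14],0],[1,[0,0,-18],0]]}}

```text
clock: 14.42
tool_pos: [0.5956, 0.1901, 0.2592]
tcp_rot: [0.701, 3.062, -0.0]
ft_force: [0.4, -1.0, -0.9]
width: 0.05
gripper_force: 63.3
```

```bash
python3 -c "
from h import *
plan((.58,-.05,.28),(.57,-.23,.28))"
```

```text
t 14.42 pos [0.5956 0.1901 0.2592] yaw 2.691 tilt [ 0. -0.] q [ 0.22  0.64 -1.01  1.5   0.55  1.31  0.27] w 0.05 gf 63.3 F [ 0.4 -1.  -0.9] M [ 0.   -0.08  0.01]
(0.58, -0.05, 0.28) -> [ -9.04 -22.3   -2.07]
(0.57, -0.23, 0.28) -> [-15.97 -38.94  -2.07]
```

>>> {"op": "arm_command", "data": {"steps": [[1,[-1.5,-3.6,-1],0],[1,[-3,-7.3,-1],0],[1,[-4.5,-11,-1],0],[1,[-6,-14.7,-1],0],[1,[-7.5,-18.4,-1],0]]}}

```text
clock: 14.83
tool_pos: [0.583, -0.0101, 0.2674]
tcp_rot: [0.702, 3.061, -0.001]
ft_force: [1.0, 0.0, -1.5]
width: 0.0495
gripper_force: 63.4
```

>>> {"op": "arm_command", "data": {"steps": [[1,[-1.5,-3.6,0],0],[1,[-3,-7.3,0],0],[1,[-4.5,-11,0],0],[1,[-6,-14.7,0],0],[1,[-7.5,-18.4,0],0]]}}

```text
clock: 15.25
tool_pos: [0.5703, -0.2086, 0.2674]
tcp_rot: [0.702, 3.062, -0.001]
ft_force: [0.7, -0.5, -0.9]
width: 0.0495
gripper_force: 63.4
```

>>> {"op": "arm_command", "data": {"steps": [[1,[-1,-2.1,0],0],[1,[-1,-2.1,0],0],[1,[-1,-2.1,0],0]]}}

```text
clock: 15.5
tool_pos: [0.5703, -0.2311, 0.2669]
tcp_rot: [-0.706, -3.061, 0.0]
ft_force: [-0.4, 1.7, -1.6]
width: 0.0494
gripper_force: 63.4
```

```bash
python3 -c "
from h import *
plan((.57,-.23,.05),(.57,-.23,.006))"
```

```text
t 15.5 pos [ 0.5703 -0.2311  0.2669] yaw 2.688 tilt [-0. -0.] q [ 0.93  0.62 -1.02  1.51  0.54  1.31  0.97] w 0.0494 gf 63.4 F [-0.4  1.7 -1.6] M [0.04 0.   0.01]
(0.57, -0.23, 0.05) -> [ 0.08  0.09 21.69]
(0.57, -0.23, 0.006) -> [ 0.07  0.09 26.09]
```

>>> {"op": "arm_command", "data": {"steps": [[1,[0,0,4],0],[1,[0,0,8],0],[1,[0,0,12],0],[1,[0,0,16],0],[1,[0,0,20],0]]}}

```text
clock: 15.92
tool_pos: [0.5709, -0.2282, 0.0658]
tcp_rot: [0.698, 3.062, 0.0]
ft_force: [0.8, 0.2, -2.2]
width: 0.0496
gripper_force: 63.4
```

>>> {"op": "arm_command", "data": {"steps": [[1,[0,0,2.5],0],[1,[0,0,4.5],0],[1,[0,0,5.4],0],[1,[0,0,6],0],[1,[0,0,6],0]]}}

```text
clock: 16.33
tool_pos: [0.571, -0.2288, 0.007]
tcp_rot: [-0.7, -3.063, -0.0]
ft_force: [-0.7, 0.5, 0.0]
width: 0.0498
gripper_force: 63.4
```

```bash
python3 -c "
from h import *
plan()"
```

```text
t 16.33 pos [ 0.571  -0.2288  0.007 ] yaw 2.692 tilt [-0.  0.] q [ 0.81  0.91 -0.82  1.72  0.83  0.9   0.75] w 0.0498 gf 63.4 F [-0.7  0.5  0. ] M [0.01 0.06 0.  ]
```

>>> {"op": "arm_command", "data": {"steps": [[1,[0,0,0.15],0],[1,[0,0,0.3],0],[1,[0,0,0.3],0]]}}

```text
clock: 16.58
tool_pos: [0.5715, -0.2296, 0.005]
tcp_rot: [0.701, 3.061, -0.0]
ft_force: [1.0, -0.3, 1.1]
width: 0.0495
gripper_force: 63.4
```

>>> {"op": "arm_command", "data": {"steps": [[0,[0,0,0],0],[0,[0,0,0],0],[0,[0,0,0],0],[0,[0,0,0],0],[0,[0,0,0],0]]}}

```text
clock: 17.0
tool_pos: [0.5708, -0.2294, 0.0041]
tcp_rot: [-0.701, -3.062, 0.0]
ft_force: [0.2, -0.4, 0.9]
width: 0.0854
gripper_force: 0.0
```

>>> {"op": "arm_command", "data": {"steps": [[0,[0,0,-4],0],[0,[0,0,-8],0],[0,[0,0,-12],0],[0,[0,0,-16],0],[0,[0,0,-20],0]]}}

```text
clock: 17.42
tool_pos: [0.5705, -0.2291, 0.206]
tcp_rot: [-0.7, -3.062, -0.0]
ft_force: [0.9, -0.5, 0.9]
width: 0.0855
gripper_force: 0.0
```

```bash
python3 - <<'E'
from h import *
plan((.58,-.05,.25),(.489,.2717,.1),(.405,.284,.1),(.37,.2166,.1),(.3466,.2894,.1))
a=get_image("top");b=get_image("side")
B={"top":(190,170,275,250),"side":(190,215,290,300)}
for im,n in((a,"top"),(b,"side")):
  for col,z in (("y",.006),("r",.006)):
    for c,st in blobs(im,col,B[n],10): print(n,col,np.round(c,1),st[4],np.round(at(im,c,z),3))
E
```

```text
t 17.42 pos [ 0.5705 -0.2291  0.206 ] yaw 2.692 tilt [-0.  0.] q [ 0.91  0.68 -0.99  1.59  0.59  1.2   0.92] w 0.0855 gf 0.0 F [ 0.9 -0.5  0.9] M [-0.03  0.02  0.06]
(0.58, -0.05, 0.25) -> [ 6.92 16.55 -4.39]
(0.489, 0.2717, 0.1) -> [29.09 41.57 10.62]
(0.405, 0.284, 0.1) -> [37.19 39.03 10.62]
(0.37, 0.2166, 0.1) -> [37.42 31.43 10.62]
(0.3466, 0.2894, 0.1) -> [42.69 36.98 10.62]
top y [241.9 192.4] 78 [0.489 0.27  0.006]
top y [238.7 215. ] 88 [0.405 0.282 0.006]
top y [257.  224.6] 82 [0.37  0.215 0.006]
top r [237. 231.] 67 [0.346 0.288 0.006]
side y [243.8 235.5] 61 [0.487 0.273 0.006]
side y [243.  257.2] 79 [0.404 0.286 0.006]
side y [264.5 264.2] 73 [0.369 0.218 0.006]
side r [243.5 273.2] 80 [0.346 0.291 0.006]
```

>>> {"op": "arm_command", "data": {"steps": [[0.35,[2.3,3.3,-2],0],[0.35,[4.6,6.6,-2],0],[0.35,[6.9,9.9,-2],0],[0.35,[9.2,13.2,-2],0],[0.35,[11.6,16.6,-2],0]]}}

```text
clock: 17.93
tool_pos: [0.5379, -0.0281, 0.2242]
tcp_rot: [0.702, 3.062, -0.0]
ft_force: [1.6, 0.9, 0.1]
width: 0.0553
gripper_force: 0.0
```

>>> {"op": "arm_command", "data": {"steps": [[0.35,[2.3,3.3,0],0],[0.35,[4.6,6.6,0],0],[0.35,[6.9,9.9,0],0],[0.35,[9.2,13.2,0],0],[0.35,[11.6,16.6,0],0]]}}

```text
clock: 18.35
tool_pos: [0.5057, 0.1719, 0.2241]
tcp_rot: [0.701, 3.062, -0.0]
ft_force: [0.5, 0.4, 0.3]
width: 0.0554
gripper_force: 0.0
```

>>> {"op": "arm_command", "data": {"steps": [[0.35,[2.3,3.3,0],0],[0.35,[4.6,6.6,0],0],[0.35,[5.9,8.4,0],0],[0.35,[5.9,8.4,4],-0.12],[0.35,[5.9,8.4,8],-0.24]]}}

```text
clock: 18.77
tool_pos: [0.4898, 0.2744, 0.1446]
tcp_rot: [0.317, 3.122, 0.004]
ft_force: [2.6, -1.3, -1.8]
width: 0.0557
gripper_force: 0.0
```

>>> {"op": "arm_command", "data": {"steps": [[0.35,[0,0,2],-0.12],[0.35,[0,0,4],-0.24],[0.35,[0,0,6],-0.36],[0.35,[0,0,6],-0.48],[0.35,[0,0,6],-0.56]]}}

```text
clock: 19.18
tool_pos: [0.489, 0.2715, 0.0828]
tcp_rot: [0.558, -3.09, 0.0]
ft_force: [0.6, 0.4, 0.7]
width: 0.0558
gripper_force: 0.0
```

```bash
python3 - <<'E'
from h import *
plan((.489,.2717,-.01),(.489,.2717,-.031))
a=get_image("top");b=get_image("side")
B={"top":(190,170,275,250),"side":(190,215,290,300)}
for im,n in((a,"top"),(b,"side")):
  for col,z in (("y",.006),("r",.006)):
    for c,st in blobs(im,col,B[n],10): print(n,col,np.round(c,1),st[4],np.round(at(im,c,z),3))
E
```

```text
t 19.18 pos [0.489  0.2715 0.0828] yaw -2.784 tilt [-0.002 -0.001] q [ 0.1   0.82 -1.08  1.84  0.85  1.03  0.59] w 0.0558 gf 0.0 F [0.6 0.4 0.7] M [-0.03 -0.02 -0.04]
(0.489, 0.2717, -0.01) -> [-0.02  0.02  9.28]
(0.489, 0.2717, -0.031) -> [-0.03  0.02 11.38]
top r [237.2 230.7] 71 [0.348 0.288 0.006]
side y [244.7 236.2] 41 [0.484 0.27  0.006]
side r [243.6 272.8] 86 [0.347 0.29  0.006]
```

>>> {"op": "arm_command", "data": {"steps": [[0.35,[0,0,4],0],[0.35,[0,0,8],0],[0.35,[0,0,10],0],[0.35,[0,0,11.3],0],[0.35,[0,0,11.3],0]]}}

```text
clock: 19.7
tool_pos: [0.4888, 0.2713, -0.0307]
tcp_rot: [0.544, -3.092, 0.001]
ft_force: [-0.1, 0.0, -0.1]
width: 0.0553
gripper_force: 0.0
```

>>> {"op": "arm_command", "data": {"steps": [[1,[0,0,0],0],[1,[0,0,0],0],[1,[0,0,0],0],[1,[0,0,0],0]]}}

```text
clock: 20.03
tool_pos: [0.4904, 0.2724, -0.0271]
tcp_rot: [-0.546, 3.092, 0.001]
ft_force: [-3.7, 0.1, 9.5]
width: 0.0331
gripper_force: 59.8
```

```bash
python3 - <<'E'
from h import *
plan((.489,.2717,.08),(.5965,.19,.08))
E
```

```text
t 20.03 pos [ 0.4904  0.2724 -0.0271] yaw -2.792 tilt [0.002 0.001] q [ 0.02  0.97 -0.94  1.87  1.03  0.88  0.46] w 0.0331 gf 59.8 F [-3.7  0.1  9.5] M [-0.08  0.6  -0.01]
(0.489, 0.2717, 0.08) -> [ 1.300e-01 -1.000e-02 -1.071e+01]
(0.5965, 0.19, 0.08) -> [ -7.17 -11.37 -10.7 ]
```

>>> {"op": "arm_command", "data": {"steps": [[1,[0,0,-3],0],[1,[0,0,-7],0],[1,[0,0,-11],0],[1,[-2.4,-3.8,-11.5],0],[1,[-4.8,-7.6,-11.5],0]]}}

```text
clock: 20.45
tool_pos: [0.5572, 0.2224, 0.0909]
tcp_rot: [-0.551, 3.086, 0.002]
ft_force: [1.4, -0.3, -0.2]
width: 0.0337
gripper_force: 59.9
```

>>> {"op": "arm_command", "data": {"steps": [[1,[-2.2,-3.5,0],0],[1,[-2.4,-3.8,0],0],[1,[-2.4,-3.8,0],0]]}}

```text
clock: 20.7
tool_pos: [0.5933, 0.1912, 0.0869]
tcp_rot: [-0.539, 3.093, -0.0]
ft_force: [-0.9, 0.7, -0.6]
width: 0.0336
gripper_force: 59.9
```

```bash
python3 - <<'E'
from h import *
plan((.5965,.19,.067))
E
```

```text
t 20.7 pos [0.5933 0.1912 0.0869] yaw -2.797 tilt [0.002 0.   ] q [ 0.23  0.89 -1.05  1.67  0.85  1.11  0.85] w 0.0336 gf 59.9 F [-0.9  0.7 -0.6] M [0.08 0.08 0.02]
(0.5965, 0.19, 0.067) -> [-0.26 -0.22  1.99]
```

>>> {"op": "arm_command", "data": {"steps": [[1,[-0.3,-0.2,1],0],[1,[-0.3,-0.2,1.7],0],[1,[-0.3,-0.2,1.7],0],[0.3,[-0.3,-0.2,1.7],0],[0.3,[-0.3,-0.2,1.7],0]]}}

```text
clock: 21.12
tool_pos: [0.5941, 0.1934, 0.0691]
tcp_rot: [0.549, -3.093, -0.0]
ft_force: [-0.8, 0.2, -0.2]
width: 0.0563
gripper_force: 0.0
```

>>> {"op": "arm_command", "data": {"steps": [[0.3,[0,0,0],0],[0.3,[0,0,0],0],[0.3,[0,0,-4],0],[0.3,[0,0,-7],0],[0.3,[0,0,-7],0]]}}

```text
clock: 21.53
tool_pos: [0.5962, 0.1945, 0.1447]
tcp_rot: [-0.547, 3.087, 0.003]
ft_force: [-0.2, 0.5, 0.5]
width: 0.06
gripper_force: 0.0
```

```bash
python3 - <<'E'
from h import *
plan((.405,.284,.1),(.405,.284,-.028))
b=get_image("side");a=get_image("top")
for n,im,B in(("side",b,(190,180,290,300)),("top",a,(190,140,290,300))):
  for col,z in (("y",.006),("r",.006)):
    for c,st in blobs(im,col,B,8): print(n,col,np.round(c,1),st[4],np.round(at(im,c,z),3))
E
```

```text
t 21.53 pos [0.5962 0.1945 0.1447] yaw -2.791 tilt [0.006 0.003] q [ 0.25  0.82 -1.1   1.62  0.78  1.19  0.9 ] w 0.06 gf 0.0 F [-0.2  0.5  0.5] M [ 0.06 -0.03 -0.01]
(0.405, 0.284, 0.1) -> [14.91 14.97  4.38]
(0.405, 0.284, -0.028) -> [14.99 14.96 17.18]
side y [243.  257.2] 79 [0.404 0.286 0.006]
side y [264.8 263.9] 79 [0.37  0.217 0.006]
side r [243.4 273.2] 78 [0.346 0.291 0.006]
top y [263.  164.5] 59 [0.593 0.191 0.006]
top y [238.6 215. ] 85 [0.405 0.282 0.006]
top y [257.1 224.4] 87 [0.37  0.214 0.006]
top r [237.1 230.9] 67 [0.347 0.288 0.006]
```

>>> {"op": "arm_command", "data": {"steps": [[0.35,[2.9,2.9,0],0],[0.35,[5.8,5.8,0],0],[0.35,[8.7,8.7,1],0],[0.35,[11.6,11.6,3],0],[0.35,[14.4,14.4,5],0]]}}

```text
clock: 22.05
tool_pos: [0.4139, 0.2757, 0.0914]
tcp_rot: [0.546, -3.094, -0.0]
ft_force: [1.3, 2.0, -0.7]
width: 0.0555
gripper_force: 0.0
```

>>> {"op": "arm_command", "data": {"steps": [[0.35,[0.5,0.5,3],0],[0.35,[0.5,0.5,6],0],[0.35,[0.5,0.5,7],0],[0.35,[0.5,0.5,7],0]]}}

```text
clock: 22.38
tool_pos: [0.4081, 0.278, 0.0202]
tcp_rot: [0.548, -3.09, 0.002]
ft_force: [-0.8, -0.3, 0.5]
width: 0.0556
gripper_force: 0.0
```

```bash
python3 - <<'E'
from h import *
plan((.405,.284,-.028))
E
```

```text
t 22.38 pos [0.4081 0.278  0.0202] yaw -2.791 tilt [-0.003 -0.002] q [-0.01  0.83 -1.    2.03  0.96  0.85  0.34] w 0.0556 gf 0.0 F [-0.8 -0.3  0.5] M [ 0.04  0.03 -0.01]
(0.405, 0.284, -0.028) -> [0.06 0.67 4.82]
```

>>> {"op": "arm_command", "data": {"steps": [[0.35,[0.1,0.5,2],0],[0.35,[0.1,0.5,4],0],[0.35,[0.1,0.5,4.8],0],[0.35,[0.1,0.5,4.8],0],[1,[0.1,0.5,4.8],0]]}}

```text
clock: 22.8
tool_pos: [0.4071, 0.2833, -0.0249]
tcp_rot: [-0.546, 3.093, 0.001]
ft_force: [-1.1, 0.2, -0.2]
width: 0.0445
gripper_force: 0.0
```

>>> {"op": "arm_command", "data": {"steps": [[1,[0,0,0],0],[1,[0,0,0],0],[1,[0,0,0],0]]}}

```text
clock: 23.05
tool_pos: [0.4073, 0.2834, -0.0241]
tcp_rot: [-0.546, 3.092, 0.0]
ft_force: [-3.0, -2.5, 14.5]
width: 0.0325
gripper_force: 58.2
```

>>> {"op": "arm_command", "data": {"steps": [[1,[0,0,-3],0],[1,[0,0,-7],0],[1,[0,0,-11],0],[1,[-1,-1,-12],0],[1,[-3,-3,-12],0]]}}

```text
clock: 23.47
tool_pos: [0.4452, 0.2674, 0.099]
tcp_rot: [-0.552, 3.087, 0.003]
ft_force: [0.4, 1.0, -0.8]
width: 0.0321
gripper_force: 59.5
```

```bash
python3 - <<'E'
from h import *
plan((.5955,.19,.09))
E
```

```text
t 23.47 pos [0.4452 0.2674 0.099 ] yaw -2.788 tilt [0.005 0.003] q [ 0.11  0.74 -1.1   1.94  0.81  0.98  0.54] w 0.0321 gf 59.5 F [ 0.4  1.  -0.8] M [ 0.07 -0.04  0.  ]
(0.5955, 0.19, 0.09) -> [-11.41 -12.47   0.95]
```

>>> {"op": "arm_command", "data": {"steps": [[1,[-2.8,-3,0],0],[1,[-5.6,-6,0],0],[1,[-8.4,-9,0.5],0],[1,[-11,-12,0.5],0],[1,[-11,-12,0.5],0]]}}

```text
clock: 23.88
tool_pos: [0.5956, 0.1845, 0.0895]
tcp_rot: [-0.533, 3.094, -0.002]
ft_force: [0.9, 0.5, -0.5]
width: 0.032
gripper_force: 59.5
```

>>> {"op": "arm_command", "data": {"steps": [[1,[0,0,0.5],0],[1,[0,0,1],0]]}}

```text
clock: 24.05
tool_pos: [0.5894, 0.1905, 0.0799]
tcp_rot: [-0.547, 3.093, 0.001]
ft_force: [-0.4, 0.5, 0.2]
width: 0.0322
gripper_force: 59.5
```

```bash
python3 - <<'E'
from h import *
plan((.5955,.19,.069))
E
```

```text
t 24.05 pos [0.5894 0.1905 0.0799] yaw -2.791 tilt [0.001 0.001] q [ 0.23  0.88 -1.04  1.68  0.85  1.09  0.85] w 0.0322 gf 59.5 F [-0.4  0.5  0.2] M [ 0.03 -0.01 -0.06]
(0.5955, 0.19, 0.069) -> [-0.55 -0.26  1.09]
```

>>> {"op": "arm_command", "data": {"steps": [[1,[-0.5,-0.2,0.5],0],[1,[-0.5,-0.2,1],0],[1,[-0.5,-0.2,1],0],[0.3,[-0.5,-0.2,1],0],[0.3,[-0.5,-0.2,1],0]]}}

```text
clock: 24.47
tool_pos: [0.5947, 0.1905, 0.0694]
tcp_rot: [0.548, -3.093, -0.0]
ft_force: [0.7, -0.0, 0.2]
width: 0.0551
gripper_force: 0.0
```

>>> {"op": "arm_command", "data": {"steps": [[0.3,[0,0,0],0],[0.3,[0,0,0],0],[0.3,[0,0,-4],0],[0.3,[0,0,-7],0],[0.3,[0,0,-7],0]]}}

```text
clock: 24.88
tool_pos: [0.5966, 0.1918, 0.1448]
tcp_rot: [-0.546, 3.088, 0.003]
ft_force: [0.2, 0.8, 0.6]
width: 0.0599
gripper_force: 0.0
```

```bash
python3 - <<'E'
from h import *
plan((.37,.2166,.05))
b=get_image("side");a=get_image("top")
for n,im,B in(("side",b,(190,180,290,300)),("top",a,(190,140,290,300))):
  for col,z in (("y",.006),("r",.006)):
    for c,st in blobs(im,col,B,8): print(n,col,np.round(c,1),st[4],np.round(at(im,c,z),3))
E
```

```text
t 24.88 pos [0.5966 0.1918 0.1448] yaw -2.791 tilt [0.006 0.003] q [ 0.25  0.82 -1.09  1.62  0.77  1.18  0.91] w 0.0599 gf 0.0 F [0.2 0.8 0.6] M [ 0.03 -0.06 -0.02]
(0.37, 0.2166, 0.05) -> [20.5  10.1   9.36]
side y [264.8 263.8] 81 [0.37  0.217 0.006]
side r [243.4 273.2] 77 [0.345 0.291 0.006]
top y [263.6 165.2] 61 [0.59  0.189 0.006]
top y [257.2 224.4] 87 [0.37  0.214 0.006]
top r [237.1 231. ] 66 [0.346 0.288 0.006]
```

>>> {"op": "arm_command", "data": {"steps": [[0.35,[3.6,1.8,0],0],[0.35,[7.2,3.6,0],0],[0.35,[10.8,5.4,0],0],[0.35,[14.4,7.2,0],0],[0.35,[18,9,0],0]]}}

```text
clock: 25.4
tool_pos: [0.3927, 0.2122, 0.1384]
tcp_rot: [0.546, -3.092, 0.001]
ft_force: [-0.6, 2.3, 0.5]
width: 0.0553
gripper_force: 0.0
```

>>> {"op": "arm_command", "data": {"steps": [[0.35,[2.3,1.3,1],0],[0.35,[2.3,1.3,5],0],[0.35,[2.3,1.3,9],0],[0.35,[2.3,1.3,12],0],[0.35,[2.3,1.3,12],0]]}}

```text
clock: 25.82
tool_pos: [0.3663, 0.2158, 0.0151]
tcp_rot: [0.548, -3.087, 0.003]
ft_force: [-0.9, -0.3, -0.5]
width: 0.0554
gripper_force: 0.0
```

```bash
python3 - <<'E'
from h import *
plan((.37,.2166,-.024))
E
```

```text
t 25.82 pos [0.3663 0.2158 0.0151] yaw -2.79 tilt [-0.006 -0.003] q [ 0.06  0.76 -0.98  2.2   1.    0.74  0.3 ] w 0.0554 gf 0.0 F [-0.9 -0.3 -0.5] M [-0.1   0.06  0.02]
(0.37, 0.2166, -0.024) -> [-0.41 -0.05  3.9 ]
```

>>> {"op": "arm_command", "data": {"steps": [[0.35,[-0.2,0,2],0],[0.35,[-0.2,0,3.5],0],[0.35,[-0.2,0,3.9],0],[0.35,[-0.2,0,3.9],0],[1,[-0.2,0,3.9],0]]}}

```text
clock: 26.23
tool_pos: [0.3711, 0.2182, -0.0188]
tcp_rot: [-0.547, 3.093, 0.001]
ft_force: [-0.4, -0.3, -0.2]
width: 0.0449
gripper_force: 0.0
```

>>> {"op": "arm_command", "data": {"steps": [[1,[0,0,0],0],[1,[0,0,0],0],[1,[0,0,0],0]]}}

```text
clock: 26.48
tool_pos: [0.3712, 0.2179, -0.0191]
tcp_rot: [-0.547, 3.093, 0.0]
ft_force: [-0.8, -0.3, -1.2]
width: 0.0074
gripper_force: 0.0
```

>>> {"op": "arm_command", "data": {"steps": [[1,[0,0,-3],0],[1,[0,0,-7],0],[1,[0,0,-11],0],[1,[0,0,-13],0],[1,[0,0,-13],0]]}}

```text
clock: 26.9
tool_pos: [0.3723, 0.2188, 0.114]
tcp_rot: [-0.546, 3.089, 0.001]
ft_force: [0.0, 0.1, -0.1]
width: 0.0001
gripper_force: 0.0
```

```bash
python3 - <<'E'
from h import *
plan((.5955,.19,.09))
E
```

```text
t 26.9 pos [0.3723 0.2188 0.114 ] yaw -2.792 tilt [0.005 0.002] q [ 0.2   0.6  -1.16  2.14  0.74  0.88  0.52] w 0.0001 gf 0.0 F [ 0.   0.1 -0.1] M [ 0.05 -0.04  0.  ]
(0.5955, 0.19, 0.09) -> [-19.97 -10.35   2.51]
```

>>> {"op": "arm_command", "data": {"steps": [[0.35,[0,0,-5],0],[0.35,[2,-8,-5],0],[0.35,[2,-8,-5],0]]}}

```text
clock: 27.15
tool_pos: [0.379, 0.1466, 0.1605]
tcp_rot: [-0.552, 3.09, 0.001]
ft_force: [1.9, -0.7, -0.7]
width: 0.0356
gripper_force: 0.0
```

```bash
python3 - <<'E'
from h import *
b=get_image("side");a=get_image("top")
for n,im,B in(("side",b,(190,180,290,300)),("top",a,(190,140,290,300))):
  for col,z in (("y",.006),("r",.006)):
    for c,st in blobs(im,col,B,8): print(n,col,np.round(c,1),st[4],np.round(at(im,c,z),3))
plan((.37,.2166,.1),(.37,.2166,-.029))
E
```

```text
top y [263.1 165. ] 69 [0.591 0.191 0.006]
t 27.25 pos [0.3796 0.14   0.159 ] yaw -2.8 tilt [-0.    -0.003] q [ 0.5   0.51 -1.28  2.15  0.62  0.94  0.77] w 0.0504 gf 0.0 F [-0.9  0.2  0.2] M [ 0.01  0.06 -0.04]
(0.37, 0.2166, 0.1) -> [-1.68  7.55  5.87]
(0.37, 0.2166, -0.029) -> [-1.69  7.59 18.77]
```

>>> {"op": "arm_command", "data": {"steps": [[0.35,[-1,4,2],0],[0.35,[-1.7,7.6,4],0],[0.35,[-1.7,7.6,8],0],[0.35,[-1.7,7.6,12],0],[0.35,[-1.7,7.6,15],0]]}}

```text
clock: 27.67
tool_pos: [0.3678, 0.2247, 0.0075]
tcp_rot: [-0.551, 3.093, 0.001]
ft_force: [2.8, 0.4, -0.9]
width: 0.0553
gripper_force: 0.0
```

>>> {"op": "arm_command", "data": {"steps": [[0.35,[0,0,0],0],[0.35,[0,0,0],0]]}}

```text
clock: 27.83
tool_pos: [0.3672, 0.2236, 0.009]
tcp_rot: [0.55, -3.09, 0.001]
ft_force: [0.3, 0.7, 0.4]
width: 0.0554
gripper_force: 0.0
```

```bash
python3 - <<'E'
from h import *
plan((.37,.2166,-.030))
E
```

```text
t 27.83 pos [0.3672 0.2236 0.009 ] yaw -2.79 tilt [-0.003 -0.001] q [ 0.02  0.76 -0.94  2.2   1.01  0.72  0.29] w 0.0554 gf 0.0 F [0.3 0.7 0.4] M [ 0.1   0.01 -0.08]
(0.37, 0.2166, -0.03) -> [-0.04 -0.75  3.9 ]
```

>>> {"op": "arm_command", "data": {"steps": [[0.35,[0,-0.7,1],0],[0.35,[0,-0.7,2.5],0],[0.35,[0,-0.7,3.9],0],[0.35,[0,-0.7,3.9],0],[0.35,[0,-0.7,3.9],0]]}}

```text
clock: 28.25
tool_pos: [0.3719, 0.2171, -0.0279]
tcp_rot: [-0.546, 3.092, 0.001]
ft_force: [0.2, 0.5, 0.2]
width: 0.0555
gripper_force: 0.0
```

```bash
python3 - <<'E'
from h import *
plan((.37,.2166,-.029))
E
```

```text
t 28.25 pos [ 0.3719  0.2171 -0.0279] yaw -2.792 tilt [0.002 0.001] q [-0.01  0.82 -0.86  2.21  1.13  0.66  0.21] w 0.0555 gf 0.0 F [0.2 0.5 0.2] M [ 0.04 -0.01 -0.01]
(0.37, 0.2166, -0.029) -> [0.2  0.02 0.11]
```

>>> {"op": "arm_command", "data": {"steps": [[1,[0,0,0],0],[1,[0,0,0],0],[1,[0,0,0],0],[1,[0,0,0],0]]}}

```text
clock: 28.58
tool_pos: [0.372, 0.2171, -0.0279]
tcp_rot: [-0.547, 3.091, -0.0]
ft_force: [-2.7, -6.0, 32.8]
width: 0.0338
gripper_force: 56.9
```

>>> {"op": "arm_command", "data": {"steps": [[1,[0,0,-3],0],[1,[0,0,-7],0],[1,[0,0,-11],0],[1,[0,0,-12],0],[1,[0,0,-12],0]]}}

```text
clock: 29.0
tool_pos: [0.3724, 0.2174, 0.0936]
tcp_rot: [-0.545, 3.089, 0.001]
ft_force: [0.6, 0.5, -0.9]
width: 0.0331
gripper_force: 60.6
```

```bash
python3 - <<'E'
from h import *
plan((.5955,.19,.09))
E
```

```text
t 29.0 pos [0.3724 0.2174 0.0936] yaw -2.792 tilt [0.005 0.002] q [ 0.16  0.62 -1.1   2.15  0.77  0.83  0.5 ] w 0.0331 gf 60.6 F [ 0.6  0.5 -0.9] M [-0.01 -0.01  0.01]
(0.5955, 0.19, 0.09) -> [-20.02 -10.21   0.46]
```

>>> {"op": "arm_command", "data": {"steps": [[1,[-3.6,-1.8,0],0],[1,[-7.2,-3.6,0],0],[1,[-10.8,-5.4,0],0],[1,[-14.4,-7.2,0],0],[1,[-17.8,-9,0],0]]}}

```text
clock: 29.42
tool_pos: [0.5709, 0.1923, 0.0899]
tcp_rot: [0.546, -3.093, 0.0]
ft_force: [0.0, 0.9, -0.5]
width: 0.0335
gripper_force: 60.6
```

>>> {"op": "arm_command", "data": {"steps": [[1,[-2.2,-1.2,0],0],[1,[-2.2,-1.2,0],0],[1,[-2.2,-1.2,0],0]]}}

```text
clock: 29.67
tool_pos: [0.594, 0.1894, 0.0895]
tcp_rot: [0.545, -3.093, -0.001]
ft_force: [-0.6, 0.8, -0.3]
width: 0.0335
gripper_force: 60.6
```

```bash
python3 - <<'E'
from h import *
plan((.5955,.19,.069))
E
```

```text
t 29.67 pos [0.594  0.1894 0.0895] yaw -2.793 tilt [-0.001  0.001] q [ 0.21  0.86 -1.    1.66  0.8   1.08  0.89] w 0.0335 gf 60.6 F [-0.6  0.8 -0.3] M [ 0.    0.03 -0.01]
(0.5955, 0.19, 0.069) -> [-0.17  0.01  2.05]
```

>>> {"op": "arm_command", "data": {"steps": [[1,[-0.1,0,1],0],[1,[-0.1,0,2],0],[1,[-0.1,0,2],0],[0.3,[-0.1,0,2],0],[0.3,[-0.1,0,2],0]]}}

```text
clock: 30.08
tool_pos: [0.5945, 0.1901, 0.0703]
tcp_rot: [0.548, -3.093, -0.0]
ft_force: [-0.5, 0.7, 0.7]
width: 0.0568
gripper_force: 0.0
```

>>> {"op": "arm_command", "data": {"steps": [[0.3,[0,0,0],0],[0.3,[0,0,0],0],[0.3,[0,0,-4],0],[0.3,[0,0,-7],0],[0.3,[0,0,-7],0]]}}

```text
clock: 30.5
tool_pos: [0.5966, 0.1916, 0.146]
tcp_rot: [-0.546, 3.087, 0.003]
ft_force: [0.4, 1.4, 0.2]
width: 0.0595
gripper_force: 0.0
```

```bash
python3 - <<'E'
from h import *
b=get_image("side");a=get_image("top")
pts=[]
for n,im,B in(("side",b,(190,180,290,300)),("top",a,(190,140,290,300))):
  for col,z in (("y",.006),("r",.006)):
    for c,st in blobs(im,col,B,8): print(n,col,np.round(c,1),st[4],np.round(at(im,c,z),3))
plan((.3466,.2894,.06))
E
```

```text
side r [243.5 273.2] 79 [0.345 0.291 0.006]
top y [263.8 164.5] 63 [0.593 0.188 0.006]
top r [237. 231.] 67 [0.346 0.288 0.006]
t 30.6 pos [0.5954 0.19   0.1415] yaw -2.792 tilt [0.002 0.   ] q [ 0.23  0.8  -1.04  1.62  0.74  1.16  0.93] w 0.0599 gf 0.0 F [ 0.  -1.  -0.4] M [-0.01 -0.01  0.01]
(0.3466, 0.2894, 0.06) -> [19.99 17.87  8.1 ]
```

>>> {"op": "arm_command", "data": {"steps": [[0.35,[3,2.7,0],0],[0.35,[6,5.4,0],0],[0.35,[9,8.1,0],0],[0.35,[12,10.8,0],0],[0.35,[15,13.5,0],0]]}}

```text
clock: 31.02
tool_pos: [0.4055, 0.265, 0.1395]
tcp_rot: [0.546, -3.093, 0.001]
ft_force: [0.3, 2.2, 0.6]
width: 0.0555
gripper_force: 0.0
```

>>> {"op": "arm_command", "data": {"steps": [[0.35,[3,2.5,0],0],[0.35,[5,4.4,2],0],[0.35,[5,4.4,6],0],[0.35,[5,4.4,10],0],[0.35,[5,4.4,10],0]]}}

```text
clock: 31.43
tool_pos: [0.3428, 0.2871, 0.0352]
tcp_rot: [0.549, -3.086, 0.006]
ft_force: [-1.3, -1.8, -1.4]
width: 0.0554
gripper_force: 0.0
```

>>> {"op": "arm_command", "data": {"steps": [[0.35,[0,0,0],0],[0.35,[0,0,0],0]]}}

```text
clock: 31.6
tool_pos: [0.3457, 0.2901, 0.0416]
tcp_rot: [-0.547, 3.093, 0.001]
ft_force: [-0.2, 0.0, 1.0]
width: 0.0555
gripper_force: 0.0
```

```bash
python3 - <<'E'
from h import *
plan((.3466,.2894,-.026))
E
```

```text
t 31.6 pos [0.3457 0.2901 0.0416] yaw -2.791 tilt [0.    0.001] q [-0.11  0.72 -0.97  2.14  0.89  0.77  0.25] w 0.0555 gf 0.0 F [-0.2  0.   1. ] M [ 0.   -0.03  0.01]
(0.3466, 0.2894, -0.026) -> [-0.06 -0.1   6.76]
```

>>> {"op": "arm_command", "data": {"steps": [[0.35,[0,-0.1,2.5],0],[0.35,[0,-0.1,5],0],[0.35,[0,-0.1,6.8],0],[0.35,[0,-0.1,6.8],0],[0.35,[0,-0.1,6.8],0]]}}

```text
clock: 32.02
tool_pos: [0.3466, 0.289, -0.0263]
tcp_rot: [-0.546, 3.093, 0.001]
ft_force: [0.4, -0.7, 0.3]
width: 0.0553
gripper_force: 0.0
```

>>> {"op": "arm_command", "data": {"steps": [[1,[0,0,0],0],[1,[0,0,0],0],[1,[0,0,0],0],[1,[0,0,0],0]]}}

```text
clock: 32.35
tool_pos: [0.3469, 0.2892, -0.0257]
tcp_rot: [-0.546, 3.091, 0.002]
ft_force: [-2.0, -4.6, 24.4]
width: 0.0333
gripper_force: 57.2
```

>>> {"op": "arm_command", "data": {"steps": [[1,[0,0,-3],0],[1,[0,0,-6],0],[1,[0,0,-8],0],[1,[0,0,-8],0],[1,[0,0,-8],0]]}}

```text
clock: 32.77
tool_pos: [0.347, 0.2887, 0.054]
tcp_rot: [-0.545, 3.091, 0.001]
ft_force: [0.4, -1.1, -0.9]
width: 0.0329
gripper_force: 59.5
```

```bash
python3 - <<'E'
from h import *
plan((.437,.405,.05),(.437,.405,-.018))
E
```

```text
t 32.77 pos [0.347  0.2887 0.054 ] yaw -2.792 tilt [0.003 0.001] q [-0.09  0.69 -0.99  2.13  0.86  0.79  0.28] w 0.0329 gf 59.5 F [ 0.4 -1.1 -0.9] M [-0.04 -0.03 -0.03]
(0.437, 0.405, 0.05) -> [-12.43   7.84   0.44]
(0.437, 0.405, -0.018) -> [-12.41   7.84   7.24]
```

>>> {"op": "arm_command", "data": {"steps": [[1,[-3.4,2,0],0],[1,[-6.8,4.2,0],0],[1,[-10.2,6.4,0],0],[1,[-12.4,7.8,0],0],[1,[-12.4,7.8,2],0]]}}

```text
clock: 33.18
tool_pos: [0.4386, 0.4096, 0.0343]
tcp_rot: [-0.546, 3.09, 0.008]
ft_force: [-1.1, 0.7, -0.6]
width: 0.0329
gripper_force: 59.6
```

>>> {"op": "arm_command", "data": {"steps": [[1,[0,0,2],0],[1,[0,0,4],0],[1,[0,0,4.5],0],[1,[0,0,4.5],0],[1,[0,0,4.5],0]]}}

```text
clock: 33.6
tool_pos: [0.4355, 0.4045, -0.0122]
tcp_rot: [0.547, -3.093, -0.001]
ft_force: [0.3, 0.7, 1.3]
width: 0.0331
gripper_force: 59.7
```

```bash
python3 - <<'E'
from h import *
plan((.437,.405,-.015))
E
```

```text
t 33.6 pos [ 0.4355  0.4045 -0.0122] yaw -2.791 tilt [-0.  0.] q [-0.27  0.94 -0.88  1.78  0.92  0.89  0.33] w 0.0331 gf 59.7 F [0.3 0.7 1.3] M [ 0.04 -0.02 -0.01]
(0.437, 0.405, -0.015) -> [-0.15 -0.01  0.28]
```

>>> {"op": "arm_command", "data": {"steps": [[0.3,[0,0,0.2],0],[0.3,[0,0,0.2],0],[0.3,[0,0,-1],0],[0.3,[0,0,-4],0],[0.3,[0,0,-7],0]]}}

```text
clock: 34.02
tool_pos: [0.435, 0.4041, 0.0588]
tcp_rot: [0.548, -3.092, 0.0]
ft_force: [0.8, 1.0, 0.5]
width: 0.0595
gripper_force: 0.0
```

>>> {"op": "arm_command", "data": {"steps": [[0,[-1,-3.8,-1],0],[0,[-2,-7.6,-4],0],[0,[-3,-11.4,-6],0],[0,[-4,-15.2,-8],0],[0,[-5,-18.8,-10],0]]}}

```text
clock: 34.43
tool_pos: [0.541, 0.2528, 0.1536]
tcp_rot: [-0.548, 3.092, 0.0]
ft_force: [1.0, -0.1, 0.1]
width: 0.085
gripper_force: 0.0
```

>>> {"op": "arm_command", "data": {"steps": [[0,[0,0,-3],0.12],[0,[0,0,-6],0.24],[0,[0,0,-7],0.36],[0,[0,0,-7],0.48],[0,[0,0,-7],0.6]]}}

```text
clock: 34.85
tool_pos: [0.5403, 0.2546, 0.2234]
tcp_rot: [0.4, 3.114, 0.002]
ft_force: [0.3, 0.3, -0.6]
width: 0.0853
gripper_force: 0.0
```

>>> {"op": "arm_command", "data": {"steps": [[0,[0,0,0],0.1],[0,[0,0,0],0.2],[0,[0,0,0],0.2]]}}

```text
clock: 35.1
tool_pos: [0.54, 0.2547, 0.2226]
tcp_rot: [0.707, 3.06, 0.001]
ft_force: [-0.3, -0.1, 0.2]
width: 0.0853
gripper_force: 0.0
```

```bash
python3 - <<'E'
from h import *
b=get_image("side");a=get_image("top")
for n,im,B in(("side",b,(190,150,310,300)),("top",a,(190,130,310,300))):
  for col,z in (("y",.006),("r",.008)):
    for c,st in blobs(im,col,B,8): print(n,col,np.round(c,1),st[4],np.round(at(im,c,z),3))
plan((.58,-.05,.23),(.5708,-.2294,.23))
save(a,"t5.png",(130,110,430,260),2.6)
E
```

```text
side r [206.5 251.6] 23 [0.44  0.405 0.008]
t 35.2 pos [0.5401 0.2546 0.2221] yaw 2.696 tilt [0.001 0.   ] q [ 0.06  0.6  -0.91  1.62  0.5   1.17  0.16] w 0.0854 gf 0.0 F [-0.3  0.2  0.3] M [ 0.02 -0.06  0.03]
(0.58, -0.05, 0.23) -> [-16.73 -25.76  -0.8 ]
(0.5708, -0.2294, 0.23) -> [-23.64 -42.35  -0.8 ]
```

View pics/t5.png

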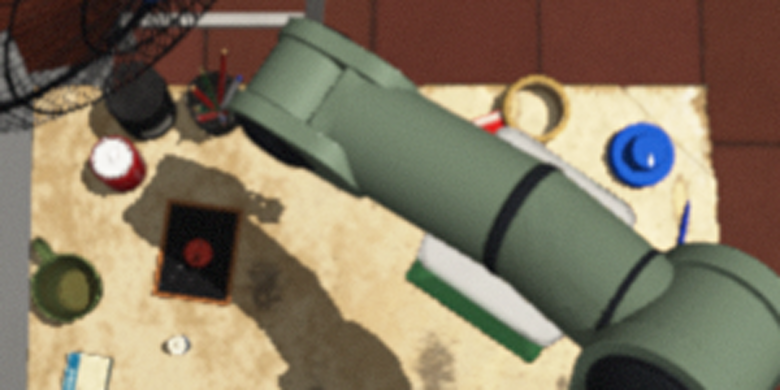

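The red token lies in the tray's middle (crop 198,252), and the lid lies at (641,155) with its pointer towards the robot. Now fetching the lid.

>>> {"op": "arm_command", "data": {"steps": [[0,[-1.9,-3.4,-1],0],[0,[-3.8,-6.8,-1],0],[0,[-5.7,-10.2,-1],0],[0,[-7.6,-13.6,-1],0],[0,[-9.5,-17,-1],0]]}}

```text
clock: 35.62
tool_pos: [0.5516, 0.0583, 0.2315]
tcp_rot: [0.694, 3.064, 0.0]
ft_force: [1.4, -0.2, 0.3]
width: 0.0854
gripper_force: 0.0
```

>>> {"op": "arm_command", "data": {"steps": [[0,[-1.9,-3.4,0],0],[0,[-3.8,-6.8,0],0],[0,[-5.7,-10.2,0],0],[0,[-7.6,-13.6,0],0],[0,[-9.5,-17,0],0]]}}

```text
clock: 36.03
tool_pos: [0.5632, -0.1364, 0.2315]
tcp_rot: [0.695, 3.064, 0.0]
ft_force: [1.0, 0.4, 0.2]
width: 0.086
gripper_force: 0.0
```

>>> {"op": "arm_command", "data": {"steps": [[0,[-1.9,-3.4,0],0],[0,[-3.8,-6.8,0],0],[0,[-4.6,-8.3,0],0],[0,[-4.6,-8.3,4],0],[0,[-4.6,-8.3,8],0]]}}

```text
clock: 36.45
tool_pos: [0.5697, -0.2309, 0.1515]
tcp_rot: [0.698, 3.059, -0.0]
ft_force: [0.4, 0.5, -0.9]
width: 0.0858
gripper_force: 0.0
```

>>> {"op": "arm_command", "data": {"steps": [[0,[0,0,2],0],[0,[0,0,4],0],[0,[0,0,4],0]]}}

```text
clock: 36.7
tool_pos: [0.5671, -0.2286, 0.1077]
tcp_rot: [-0.694, -3.059, -0.002]
ft_force: [-0.6, -0.5, 0.3]
width: 0.0855
gripper_force: 0.0
```

```bash
python3 - <<'E'
from h import *
plan((.5708,-.2294,.006))
E
```

```text
t 36.7 pos [ 0.5671 -0.2286  0.1077] yaw 2.695 tilt [-0.004  0.002] q [ 0.81  0.74 -0.81  1.69  0.61  1.    0.91] w 0.0855 gf 0.0 F [-0.6 -0.5  0.3] M [ 0.01  0.06 -0.  ]
(0.5708, -0.2294, 0.006) -> [-0.42  0.08 10.17]
```

>>> {"op": "arm_command", "data": {"steps": [[0,[0,0,3],0],[0,[0,0,6],0],[0,[0,0,8],0],[0,[0,0,8],0],[0,[0,0,8],0]]}}

```text
clock: 37.12
tool_pos: [0.5693, -0.2289, 0.032]
tcp_rot: [-0.698, -3.063, -0.001]
ft_force: [0.7, 0.9, 0.3]
width: 0.0855
gripper_force: 0.0
```

```bash
python3 - <<'E'
from h import *
plan((.5708,-.2294,.005))
E
```

```text
t 37.12 pos [ 0.5693 -0.2289  0.032 ] yaw 2.693 tilt [0.    0.001] q [ 0.77  0.83 -0.74  1.72  0.71  0.88  0.84] w 0.0855 gf 0.0 F [0.7 0.9 0.3] M [0.   0.03 0.04]
(0.5708, -0.2294, 0.005) -> [-0.16  0.02  2.7 ]
```

>>> {"op": "arm_command", "data": {"steps": [[0,[-0.1,0,1.5],0],[0,[-0.1,0,2.6],0],[0,[-0.1,0,2.6],0],[1,[-0.1,0,2.6],0],[1,[-0.1,0,2.6],0]]}}

```text
clock: 37.53
tool_pos: [0.5702, -0.2295, 0.0057]
tcp_rot: [0.7, 3.062, 0.0]
ft_force: [-0.2, -0.0, -0.5]
width: 0.0636
gripper_force: 0.0
```

>>> {"op": "arm_command", "data": {"steps": [[1,[0,0,0],0],[1,[0,0,0],0],[1,[0,0,0],0],[1,[0,0,0],0]]}}

```text
clock: 37.87
tool_pos: [0.5702, -0.2297, 0.0062]
tcp_rot: [0.7, 3.061, -0.0]
ft_force: [-4.1, 0.8, 12.6]
width: 0.0491
gripper_force: 60.2
```

```bash
python3 - <<'E'
from h import *
plan((.57,-.229,.27))
E
```

```text
t 37.87 pos [ 0.5702 -0.2297  0.0062] yaw 2.692 tilt [ 0.001 -0.001] q [ 0.75  0.87 -0.72  1.73  0.74  0.84  0.81] w 0.0491 gf 60.2 F [-4.1  0.8 12.6] M [ 0.2   0.78 -0.01]
(0.57, -0.229, 0.27) -> [ 2.000e-02  5.000e-02 -2.638e+01]
```

>>> {"op": "arm_command", "data": {"steps": [[1,[0,0,-3],0],[1,[0,0,-7],0],[1,[0,0,-11],0],[1,[0,0,-15],0],[1,[0,0,-19],0]]}}

```text
clock: 38.28
tool_pos: [0.5695, -0.2293, 0.1975]
tcp_rot: [0.7, 3.062, 0.0]
ft_force: [0.4, -0.6, -1.0]
width: 0.0492
gripper_force: 62.8
```

>>> {"op": "arm_command", "data": {"steps": [[1,[0,0,-4],0],[1,[0,0,-7],0],[1,[1.5,3.6,-7],0],[1,[3,7.3,-7],0],[1,[4.5,11,-7],0]]}}

```text
clock: 38.7
tool_pos: [0.5769, -0.1099, 0.2659]
tcp_rot: [0.703, 3.061, -0.0]
ft_force: [1.1, 0.2, -1.1]
width: 0.0494
gripper_force: 62.9
```

>>> {"op": "arm_command", "data": {"steps": [[1,[1.5,3.6,0],0],[1,[3,7.3,0],0],[1,[4.5,11,0],0],[1,[6,14.7,0],0],[1,[7.5,18.4,0],0]]}}

```text
clock: 39.12
tool_pos: [0.5893, 0.0892, 0.2656]
tcp_rot: [0.7, 3.062, -0.0]
ft_force: [-0.1, -0.6, -1.2]
width: 0.0495
gripper_force: 62.9
```

>>> {"op": "arm_command", "data": {"steps": [[1,[1.5,3.6,0],0],[1,[3,7.3,0],0],[1,[3.5,8.8,0],0],[1,[3.5,8.8,0],0],[1,[3.5,8.8,0],0]]}}

```text
clock: 39.53
tool_pos: [0.5959, 0.183, 0.2653]
tcp_rot: [-0.697, -3.063, -0.0]
ft_force: [-0.5, 0.1, -0.4]
width: 0.0491
gripper_force: 62.9
```

```bash
python3 - <<'E'
from h import *
plan((.596,.1908,.12),(.596,.1908,.074))
E
```

```text
t 39.53 pos [0.5959 0.183  0.2653] yaw 2.694 tilt [0. 0.] q [ 0.18  0.6  -0.92  1.5   0.49  1.29  0.34] w 0.0491 gf 62.9 F [-0.5  0.1 -0.4] M [-0.03 -0.01  0.  ]
(0.596, 0.1908, 0.12) -> [ 0.33  0.7  14.53]
(0.596, 0.1908, 0.074) -> [ 0.33  0.7  19.13]
```

>>> {"op": "arm_command", "data": {"steps": [[1,[0.2,0.4,4],0],[1,[0.3,0.7,8],0],[1,[0.3,0.7,12],0],[1,[0.3,0.7,13],0],[1,[0.3,0.7,13],0]]}}

```text
clock: 39.95
tool_pos: [0.5957, 0.1877, 0.1331]
tcp_rot: [-0.701, -3.059, 0.004]
ft_force: [-0.5, 0.5, -0.2]
width: 0.0492
gripper_force: 63.0
```

>>> {"op": "arm_command", "data": {"steps": [[1,[0,0,0],0],[1,[0,0,0],0]]}}

```text
clock: 40.12
tool_pos: [0.5979, 0.1896, 0.1376]
tcp_rot: [0.701, 3.06, 0.003]
ft_force: [0.2, 0.2, -1.0]
width: 0.0489
gripper_force: 63.0
```

```bash
python3 - <<'E'
from h import *
plan((.596,.1908,.09),(.596,.1908,.074))
E
```

```text
t 40.12 pos [0.5979 0.1896 0.1376] yaw 2.691 tilt [0.003 0.001] q [ 0.13  0.73 -0.84  1.63  0.6   1.07  0.23] w 0.0489 gf 63.0 F [ 0.2  0.2 -1. ] M [ 0.01  0.02 -0.03]
(0.596, 0.1908, 0.09) -> [0.23 0.01 4.76]
(0.596, 0.1908, 0.074) -> [0.24 0.01 6.36]
```

>>> {"op": "arm_command", "data": {"steps": [[1,[0.1,0,2],0],[1,[0.1,0,3.5],0],[1,[0.1,0,4.5],0],[1,[0.1,0,4.8],0],[1,[0.1,0,4.8],0]]}}

```text
clock: 40.53
tool_pos: [0.5957, 0.1898, 0.0868]
tcp_rot: [-0.701, -3.062, 0.0]
ft_force: [-0.7, -0.8, -0.9]
width: 0.0496
gripper_force: 64.3
```

```bash
python3 - <<'E'
from h import *
plan((.596,.1908,.074))
E
```

```text
t 40.53 pos [0.5957 0.1898 0.0868] yaw 2.692 tilt [-0. -0.] q [ 0.11  0.78 -0.81  1.66  0.66  0.99  0.19] w 0.0496 gf 64.3 F [-0.7 -0.8 -0.9] M [ 0.    0.01 -0.02]
(0.596, 0.1908, 0.074) -> [0.02 0.1  1.28]
```

>>> {"op": "arm_command", "data": {"steps": [[1,[0,0.1,0.3],0],[1,[0,0.1,0.6],0],[1,[0,0.1,0.9],0],[1,[0,0.1,1.2],0],[1,[0,0.1,1.2],0]]}}

```text
clock: 40.95
tool_pos: [0.5957, 0.1915, 0.0749]
tcp_rot: [-0.699, -3.062, -0.001]
ft_force: [-6.0, 3.0, 3.0]
width: 0.0489
gripper_force: 65.0
```

```bash
python3 - <<'E'
from h import *
plan((.596,.1908,.074))
E
```

```text
t 40.95 pos [0.5957 0.1915 0.0749] yaw 2.692 tilt [-0.001  0.001] q [ 0.1   0.8  -0.8   1.67  0.67  0.97  0.18] w 0.0489 gf 65.0 F [-6.  3.  3.] M [0.84 1.31 0.02]
(0.596, 0.1908, 0.074) -> [-0.06 -0.05  0.09]
```

>>> {"op": "arm_command", "data": {"steps": [[1,[0.1,0,0.05],0],[1,[0.1,0,0.1],0],[1,[0.1,0,0.1],0]]}}

```text
clock: 41.2
tool_pos: [0.5955, 0.1916, 0.0746]
tcp_rot: [0.7, 3.062, 0.001]
ft_force: [-3.7, 1.6, 8.0]
width: 0.0491
gripper_force: 65.4
```

```bash
python3 - <<'E'
from h import *
plan()
E
```

```text
t 41.2 pos [0.5955 0.1916 0.0746] yaw 2.692 tilt [0.001 0.   ] q [ 0.1   0.8  -0.8   1.67  0.67  0.97  0.18] w 0.0491 gf 65.4 F [-3.7  1.6  8. ] M [0.26 0.8  0.05]
```

>>> {"op": "arm_command", "data": {"steps": [[1,[0,0,0.05],0.1],[1,[0,0,0.05],0.2],[1,[0,0,0.05],0.3],[1,[0,0,0.05],0.4],[1,[0,0,0.05],0.5]]}}

```text
clock: 41.62
tool_pos: [0.5953, 0.1924, 0.074]
tcp_rot: [-1.442, -2.791, -0.003]
ft_force: [-1.7, 5.0, 2.9]
width: 0.049
gripper_force: 64.9
```

```bash
python3 - <<'E'
from h import *
plan()
E
```

```text
t 41.62 pos [0.5953 0.1924 0.074 ] yaw 2.188 tilt [0.001 0.002] q [ 0.04  0.76 -0.68  1.68  0.58  0.92 -0.26] w 0.049 gf 64.9 F [-1.7  5.   2.9] M [1.21 0.38 0.17]
```

>>> {"op": "arm_command", "data": {"steps": [[1,[0.05,0,0.05],0.12],[1,[0.05,0,0.05],0.24],[1,[0.05,0,0.05],0.36],[1,[0.05,0,0.05],0.48],[1,[0.05,0,0.05],0.6]]}}

```text
clock: 42.03
tool_pos: [0.5962, 0.1931, 0.074]
tcp_rot: [2.203, 2.239, 0.006]
ft_force: [4.6, 6.4, 3.4]
width: 0.0494
gripper_force: 64.9
```

```bash
python3 - <<'E'
from h import *
plan()
E
```

```text
t 42.03 pos [0.5962 0.1931 0.074 ] yaw 1.587 tilt [0.003 0.002] q [-0.05  0.73 -0.54  1.68  0.47  0.86 -0.77] w 0.0494 gf 64.9 F [4.6 6.4 3.4] M [ 1.4  -1.09  0.18]
```

>>> {"op": "arm_command", "data": {"steps": [[1,[0,0,0.05],0.12],[1,[0,0,0.05],0.24],[1,[0,0,0.05],0.36],[1,[0,0,0.05],0.48],[1,[0,0,0.05],0.6]]}}

```text
clock: 42.45
tool_pos: [0.5977, 0.1934, 0.0736]
tcp_rot: [-2.766, -1.489, -0.01]
ft_force: [14.1, 9.2, -6.3]
width: 0.0494
gripper_force: 64.0
```

```bash
python3 - <<'E'
from h import *
plan()
E
```

```text
t 42.45 pos [0.5977 0.1934 0.0736] yaw 0.987 tilt [0.006 0.003] q [-0.15  0.7  -0.39  1.68  0.34  0.82 -1.27] w 0.0494 gf 64.0 F [14.1  9.2 -6.3] M [ 1.64 -3.77  0.86]
```

>>> {"op": "arm_command", "data": {"steps": [[0.3,[0,0,0],0],[0.3,[0,0,0],0],[0.3,[-0.3,0.1,0],0],[0.3,[-0.3,0.1,0],0],[0.3,[-0.3,0.1,0],0]]}}

```text
clock: 42.87
tool_pos: [0.5941, 0.1879, 0.0724]
tcp_rot: [-2.763, -1.495, 0.001]
ft_force: [0.6, -0.5, -0.4]
width: 0.0598
gripper_force: 0.0
```

```bash
python3 - <<'E'
from h import *
plan((.5964,.1904,.0725))
b=get_image("side")
cv2.imwrite("pics/z10.png",cv2.resize(b["pixels"][165:225,235:295,::-1],(480,480),interpolation=cv2.INTER_CUBIC))
E
```

```text
t 42.87 pos [0.5941 0.1879 0.0724] yaw 0.992 tilt [-0. -0.] q [-0.14  0.7  -0.39  1.69  0.34  0.82 -1.27] w 0.0598 gf 0.0 F [ 0.6 -0.5 -0.4] M [0.   0.06 0.01]
(0.5964, 0.1904, 0.0725) -> [ 0.33  0.06 -0.01]
```

>>> {"op": "arm_command", "data": {"steps": [[0.3,[0.3,0.05,0],0],[0.3,[0.3,0.05,0],0],[0.3,[0.3,0.05,0],0]]}}

```text
clock: 43.17
tool_pos: [0.5963, 0.191, 0.0725]
tcp_rot: [-2.763, -1.495, -0.0]
ft_force: [0.1, 0.2, -0.2]
width: 0.0599
gripper_force: 0.0
```

>>> {"op": "arm_command", "data": {"steps": [[1,[0,0,0],0],[1,[0,0,0],0],[1,[0,0,0],0],[1,[0,0,0],0]]}}

```text
clock: 43.5
tool_pos: [0.5963, 0.1909, 0.0726]
tcp_rot: [-2.763, -1.495, -0.0]
ft_force: [0.4, 1.0, 2.6]
width: 0.0491
gripper_force: 61.5
```

```bash
python3 - <<'E'
from h import *
plan((.5964,.1904,.0725))
E
```

```text
t 43.5 pos [0.5963 0.1909 0.0726] yaw 0.992 tilt [0. 0.] q [-0.14  0.7  -0.39  1.68  0.34  0.82 -1.27] w 0.0491 gf 61.5 F [0.4 1.  2.6] M [0.05 0.1  0.03]
(0.5964, 0.1904, 0.0725) -> [-0.03  0.03  0.01]
```

Well centred now. Turning on with a gentle descent.

>>> {"op": "arm_command", "data": {"steps": [[1,[0,0,0.03],0.1],[1,[0,0,0.07],0.2],[1,[0,0,0.1],0.3],[1,[0,0,0.13],0.4],[1,[0,0,0.17],0.5]]}}

```text
clock: 43.92
tool_pos: [0.5966, 0.1909, 0.0712]
tcp_rot: [-3.049, -0.757, -0.001]
ft_force: [-0.6, 0.3, 5.9]
width: 0.0494
gripper_force: 61.8
```

```bash
python3 - <<'E'
from h import *
plan()
E
```

```text
t 43.92 pos [0.5966 0.1909 0.0712] yaw 0.487 tilt [0.001 0.   ] q [-0.23  0.69 -0.26  1.69  0.23  0.79 -1.68] w 0.0494 gf 61.8 F [-0.6  0.3  5.9] M [-0.07  0.02  0.08]
```

>>> {"op": "arm_command", "data": {"steps": [[1,[0,0,0.03],0.1],[1,[0,0,0.05],0.2],[1,[0,0,0.05],0.3],[1,[0,0,0.05],0.3]]}}

```text
clock: 44.25
tool_pos: [0.5967, 0.1911, 0.0709]
tcp_rot: [-3.128, -0.29, -0.002]
ft_force: [-0.7, 1.3, 6.9]
width: 0.0495
gripper_force: 62.1
```

```bash
python3 - <<'E'
from h import *
plan()
E
```

```text
t 44.25 pos [0.5967 0.1911 0.0709] yaw 0.185 tilt [0.001 0.   ] q [-0.28  0.68 -0.19  1.69  0.17  0.78 -1.93] w 0.0495 gf 62.1 F [-0.7  1.3  6.9] M [ 0.04 -0.03 -0.16]
```

>>> {"op": "arm_command", "data": {"steps": [[1,[0,0,0.03],0.08],[1,[0,0,0.05],0.16],[1,[0,0,0.05],0.24]]}}

```text
clock: 44.5
tool_pos: [0.5968, 0.191, 0.0704]
tcp_rot: [-3.14, 0.082, -0.002]
ft_force: [-0.1, -0.5, 6.4]
width: 0.0492
gripper_force: 62.1
```

```bash
python3 - <<'E'
from h import *
plan()
E
```

```text
t 44.5 pos [0.5968 0.191  0.0704] yaw -0.052 tilt [0.001 0.001] q [-0.32  0.68 -0.12  1.7   0.11  0.77 -2.12] w 0.0492 gf 62.1 F [-0.1 -0.5  6.4] M [-0.16 -0.02  0.17]
```

>>> {"op": "arm_command", "data": {"steps": [[1,[0,0,0],0.06],[1,[0,0,0],0.12],[1,[0,0,0],0.12]]}}

```text
clock: 44.75
tool_pos: [0.597, 0.19, 0.0702]
tcp_rot: [3.129, -0.27, 0.002]
ft_force: [1.7, -3.9, 4.4]
width: 0.0493
gripper_force: 62.0
```

```bash
python3 - <<'E'
from h import *
plan()
E
```

```text
t 44.75 pos [0.597  0.19   0.0702] yaw -0.172 tilt [ 0.001 -0.001] q [-0.34  0.68 -0.09  1.7   0.08  0.77 -2.22] w 0.0493 gf 62.0 F [ 1.7 -3.9  4.4] M [-0.98 -0.49  0.07]
```

>>> {"op": "arm_command", "data": {"steps": [[1,[0,0,0],0.06],[1,[0,0,0],0.12],[1,[0,0,0],0.18],[1,[0,0,0],0.18]]}}

```text
clock: 45.08
tool_pos: [0.5966, 0.1908, 0.0701]
tcp_rot: [-3.093, 0.548, -0.001]
ft_force: [1.2, -1.0, 3.6]
width: 0.0495
gripper_force: 62.4
```

```bash
python3 - <<'E'
from h import *
plan()
E
```

```text
t 45.08 pos [0.5966 0.1908 0.0701] yaw -0.351 tilt [ 0.001 -0.   ] q [-0.38  0.68 -0.04  1.7   0.04  0.76 -2.36] w 0.0495 gf 62.4 F [ 1.2 -1.   3.6] M [-0.23 -0.2   0.21]
```

>>> {"op": "arm_command", "data": {"steps": [[0,[0,0,0],0],[0,[0,0,0],0],[0,[0,0,0],0],[0,[0,0,0],0],[0,[0,0,0],0]]}}

```text
clock: 45.5
tool_pos: [0.5962, 0.1907, 0.0697]
tcp_rot: [-3.094, 0.543, 0.0]
ft_force: [-0.1, -0.0, 0.6]
width: 0.0858
gripper_force: 0.0
```

>>> {"op": "arm_command", "data": {"steps": [[0,[0,0,-4],0],[0,[0,0,-8],0],[0,[0,0,-12],0],[0,[0,0,-15],0],[0,[0,0,-15],0]]}}

```text
clock: 45.92
tool_pos: [0.5987, 0.1916, 0.2264]
tcp_rot: [-3.089, 0.543, -0.012]
ft_force: [0.8, -0.1, 0.1]
width: 0.0853
gripper_force: 0.0
```

```bash
python3 - <<'E'
from h import *
plan((.5965,.1906,.0701))
b=get_image("side");a=get_image("top")
cv2.imwrite("pics/z11.png",np.hstack([cv2.resize(i["pixels"][y:y+44,x:x+44,::-1],(396,396),interpolation=cv2.INTER_CUBIC) for i,x,y in((a,243,141),(b,241,180))]))
for n in("top","side"): print(n,look_for("lid_pointer",n)[:1],look_for("lid_knob",n)[:1])
hsv=cv2.cvtColor(b["pixels"],cv2.COLOR_RGB2HSV);m=((hsv[:,:,0]>98)&(hsv[:,:,0]<128)&(hsv[:,:,1]>110)).astype(np.uint8)
M=np.zeros_like(m);M[180:215,241:285]=m[180:215,241:285];mo=cv2.moments(M,True);print("side lid centroid",mo["m10"]/mo["m00"],mo["m01"]/mo["m00"],mo["m00"])
E
```

```text
t 45.92 pos [0.5987 0.1916 0.2264] yaw -0.348 tilt [0.008 0.003] q [-0.38  0.5  -0.04  1.57  0.02  1.06 -2.34] w 0.0853 gf 0.0 F [ 0.8 -0.1  0.1] M [ 0.01 -0.01  0.  ]
(0.5965, 0.1906, 0.0701) -> [-0.28  0.26 15.62]
top [{'at': [264.1, 176.1], 'confidence': 0.73}] [{'at': [262.1, 161.0], 'confidence': 0.53}]
side [{'at': [264.1, 197.9], 'confidence': 0.97}] [{'at': [261.5, 198.2], 'confidence': 0.95}]
side lid centroid 262.9858870967742 195.09274193548387 496.0
```

View pics/z11.png

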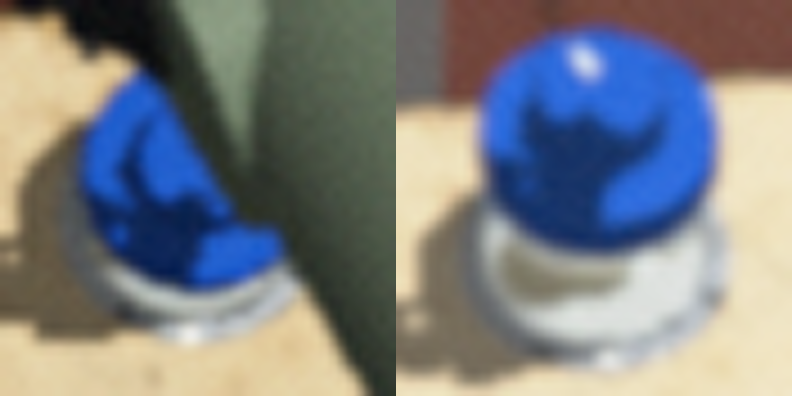

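The pointer now stands at side crop (585,60), close to the jar's +x and further clockwise than at the start. The lid sits level, as low as it did originally. Handing in.

```bash
python3 -c "
from plant import *
print(hand_in())"
```

```text
the job is handed in; nothing more can be done
None
```

I handed the job in after about 46 s of robot time; no verdict came back. All three yellow tokens were dropped into the jar and the one red token put in the tray. In the last pictures the lid looked screwed down tight and level, but its height was judged only from the pictures and its turn, not measured. I did not check the can or spool at the end; both stood upright in the last picture that showed them.

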